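# Tool control: every hand tool back in its own foam cut-out

### The arm

A 7-joint arm with a two-finger parallel gripper is mounted at the origin on the work surface; the furniture and walls round the work are solid. World frame = base frame: x ahead of the robot, y to its left, z up, the work surface at z = 0. Lengths are in m, angles in rad, forces in N, time in s.
With the tool pointing down it reaches from about 0.425 to 0.825 m from the base axis. Payload 3.6 kg.
Tool frame: the origin (TCP) lies at the very end of the fingers, on their centre line; the grasp point (between the pads) lies 19 mm behind it; z points along the fingers, y is the direction in which the jaws open and shut (so a half turn about z gives the same grasp; the last joint's range is limited). The gripper opens to 93 mm and grips with 3 to 60 N. Pads are 15 mm wide; open, the fingers measure 128 mm over their backs; the gripper's body (75 mm by 188 mm) begins 65 mm behind the grasp point.
Start: joints at [1.177, 0.615, -0.013, 1.423, 0.008, 1.103, -0.04], TCP at [0.234, -0.606, 0.219] pointing down, gripper open.
Joint ranges: [-3.12, 3.12], [-0.3, 2.06], [-1.34, 1.32], [0.26, 2.42], [-1.36, 4.5], [0.01, 1.98], [-2.84, 2.84]. Speed limits (rad/s): [2.79, 2.79, 3.14, 3.14, 3.14, 3.14, 3.14].

### API

Orientations are given as a unit quaternion [w, x, y, z].
In Python, from plant import state, grab_frame, calibration, sign_off gives the robot as it stands.
- The arm moves only by the tool arm_command, never from a script. Its argument "motion" is a list of rows, each a list of 3 entries, a list of its own where there are three numbers: the shift along the tool's x, y, z in mm, then the turn, a rotation vector about the tool's x, y, z in rad, then the opening in per cent of the stroke, from 0 (shut) to 100 (fully open). In form: [[[dx, dy, dz], [ax, ay, az], grip], ...]. A call has 1 to 8 rows; each row is the pose to reach, as a shift and turn from the pose commanded when the call began, along the tool's axes at that moment; what a row does not reach only later rows make up. A row lasts 1/12 s, in which the tool goes at most 41.7 mm and 7.16 degrees, less where a joint would pass 70% of its speed; a pose out of reach is approached as far as the arm can. A call with a gripper value outside its range is refused whole. The fingers move at their own pace and stop on an object; "force" is the grip in N (left out, the last holds). Time passes only in rows, so rows that repeat a pose let the fingers close. It gives the time, the measured TCP pose, the force and the opening at its end, in the units of the state.
- state(): the state, without advancing time (a new reading comes with each control period).
- grab_frame(name): name is "side" or "top" or "wrist"; returns the picture (400x640x3 uint8, red, green, blue); there is no depth.
- calibration(name): a dict with "mtx" (3x3 intrinsics, pixels), "position" and "rotation" of the camera in the world; the wrist camera has in their place "T_tool_cam" (4x4, takes a point from camera to tool coordinates, whose origin is the TCP and whose axes are the flange's). Camera axes: x right, y down, z forward; pixel columns grow to the right and rows downward; lengths in m; the calibration is good to about 2 mm. The wrist camera is an equidistant fisheye: a pixel r from the principal point sees the ray r / f radians off the axis. A picture is of the moment at which its call begins: read the wrist's pose just before it. calibration takes no time and is no camera call.
- sign_off(): hands the job in, once; it reports no verdict.
The state is a dict: "time": time; "qpos": joint angles; "joint_vel": joint speeds; "joint_efforts": joint torques, N m; "eef_pos": TCP position; "eef_rot": TCP orientation; "ft_force": force on the tool from outside, world axes, zero at the start; "ft_torque": the same for the moment, N m; "gripper_width": finger opening in m.
Only numpy, scipy, OpenCV 4.12 (cv2) and the standard library are available. Lean on these libraries where they do the work, as an engineer would, in place of code of your own. Each camera call takes 0.05 s, during which the arm holds its last target.

### The job

Put the bench's four hand tools away in their foam modules for the end-of-shift tool check: the pin gauge, the tweezers, the screwdriver and the side cutters each go in the cut-out made for that tool's shape, lying flat on the bottom of it. The pin gauge was put away wrongly and lies in the screwdriver's cut-out, so it has to come out before the screwdriver can go home. Leave the pump bottle standing where it is.

Things in the scene. Friction and masses are not known exactly. Their poses are not given: they have to be found in the camera images.
- pin_gauge: Steel pin gauge: fat barrel with a thin pin at each end, 78 mm long, 13 mm wide and high, 45 g, lying flat. Origin: underside centre; y along its length, z up. Grip across x at the middle. It starts on the floor of the wide handle part of the screwdriver's cut-out, its middle between the finger scoops, its x and y axes within 0.06 rad of that module's. Either end may lead.
- tweezers: Steel tweezers lying flat, 123 mm long, 16 mm wide at the middle, 10 mm high, 22 g, narrowing to both ends. Origin: underside centre; y along the length, z up. Grip across x (16 mm) at the middle. Either end may lead.
- screwdriver: Screwdriver with a yellow handle, 159 mm long, 60 g. Origin: under the middle of its length, level with the handle's underside; y along its length towards the handle end, z up. Handle 24 mm wide, 23 mm high, from y = -8 to +80 mm; shank 4 mm thick, 11 mm up, from y = -8 to -80 mm. Grip across x on the handle at y = +32 mm.
- side_cutters: Side cutters with blue grips lying flat, 126 mm long, 48 mm wide over the grips, 13 mm high, 72 g. Origin: under the middle of the length; y along it towards the grip ends, z up. Jaws (20 mm wide) point to -y. Grip across x at the joint, y = -18 mm, 35 mm wide.
- gauge_foam: Fixed foam module for the pin gauge, 98x196x14 mm, charcoal on a light grey base. Origin: underside centre; y along the length, z up. Cut-out: short straight slot, 29 mm wide, y = -48 to 48. Finger scoop at y = 0, 42 mm long, widens it to 73 mm; floor 5 mm above the underside, 9 mm deep. Tool home: its origin above the module's, axes alike, underside on the floor, about 8 mm play each side.
- tweezers_foam: Fixed foam module for the tweezers, 98x196x14 mm, charcoal on a light grey base. Origin: underside centre; y along the length, z up. Cut-out: long spindle, y = -71 to 71, 32 mm wide for |y| < 22, tapering to 21 at both ends. Finger scoop at y = 0, 42 mm long, widens it to 76 mm; floor 5 mm above the underside, 9 mm deep. Tool home: its origin above the module's, axes alike, underside on the floor, about 8 mm play each side.
- screwdriver_foam: Fixed foam module for the screwdriver, 98x196x14 mm, charcoal on a light grey base. Origin: underside centre; y along the length, z up. Cut-out: paddle, handle part 40 mm wide, y = -17 to 89; shank part 20 mm, y = -89 to -17. Finger scoop at y = 32, 42 mm long, widens it to 84 mm; floor 5 mm above the underside, 9 mm deep. Tool home: its origin above the module's, axes alike, underside on the floor, about 8 mm play each side.
- cutters_foam: Fixed foam module for the side cutters, 98x196x14 mm, charcoal on a light grey base. Origin: underside centre; y along the length, z up. Cut-out: broad, 64 mm wide y = -12 to 72, tapering to 40 at y = -40, 36 at -72. Finger scoop at y = -18, 42 mm long, widens it to 91 mm; floor 5 mm above the underside, 9 mm deep. Tool home: its origin above the module's, axes alike, underside on the floor, about 8 mm play each side.
- pump_bottle: Bystander: loose white pump bottle, 60 mm across, 136 mm high, standing to the left of the tools. Origin: centre of the underside.

How it is judged:
By the outcome, as a careful person would: the job done as asked, in the order asked, and still so for the second after the job is handed in, with the robot touching nothing.
It also fails if it takes over 102 s, if anything falls off the work surface, if the arm or the gripper's body presses on something with over 40 N, if the wrist force passes 120 N, or if a joint passes its speed limit or range.

## Working session

There is one attempt and no reset: what is moved stays moved. The work goes in short steps, Python scripts to look and compute and a tool call to move; the robot and the scene stay as the last step left them, time stands still between calls to the robot, and variables do not carry over. Pictures are saved under pics/ and viewed, and the job is handed in when it is done.

Besides the shell and the picture viewer there is one more tool, called after "Call:" as name([rows], argument=value, ...), one row to a line, values as JSON. arm_command: Moves the arm, as the interface text tells. Its arguments: {"type":"object","properties":{"motion":{"type":"array","items":{"type":"array"}},"force":{"type":"number"}},"required":["motion"]}

```bash
ls; mkdir -p pics; python3 - <<'E'
from plant import *
import cv2,numpy as np
s=state()
for k,v in s.items(): print(k,np.round(v,4))
for n in ["side","top","wrist"]:
    c=calibration(n); print(n,{k:np.round(v,4).tolist() for k,v in c.items()})
for n in ["side","top"]:
    cv2.imwrite(f"pics/{n}0.png",grab_frame(n)[:,:,::-1])
E
```

```text
pics
time 0.0
qpos [ 1.1765  0.6159 -0.0126  1.4249  0.0081  1.1034 -0.0404]
joint_vel [-0.0015  0.0017 -0.0005  0.0001 -0.0001  0.0002 -0.0002]
joint_efforts [ 2.00000e-04 -4.58924e+01  2.08900e-01 -1.65739e+01 -6.12000e-02
  2.05000e-02  2.00000e-04]
eef_pos [ 0.2334 -0.6058  0.2175]
eef_rot [-1.200e-03  9.831e-01  1.829e-01 -3.000e-04]
ft_force [ 1.0134 -0.2761 -0.0803]
ft_torque [ 0.0216  0.0452 -0.0226]
gripper_width 0.0934
side {'mtx': [[470.3243, 0.0, 319.2789], [0.0, 470.3243, 197.5878], [0.0, 0.0, 1.0]], 'position': [-0.1589, 1.1206, 0.4906], 'rotation': [0.1486, -0.2328, 0.798, -0.5356]}
top {'mtx': [[363.554, 0.0, 322.7604], [0.0, 363.554, 199.3734], [0.0, 0.0, 1.0]], 'position': [0.2373, 0.1852, 1.1544], 'rotation': [0.0684, -0.6983, 0.7105, -0.0538]}
wrist {'mtx': [[309.7069, 0.0, 320.8643], [0.0, 309.7069, 205.0111], [0.0, 0.0, 1.0]], 'T_tool_cam': [[-0.0001, -0.9684, -0.2493, 0.0693], [1.0, -0.0002, 0.0006, 0.001], [-0.0006, -0.2493, 0.9684, -0.1653], [0.0, 0.0, 0.0, 1.0]]}
```

View pics/top0.png

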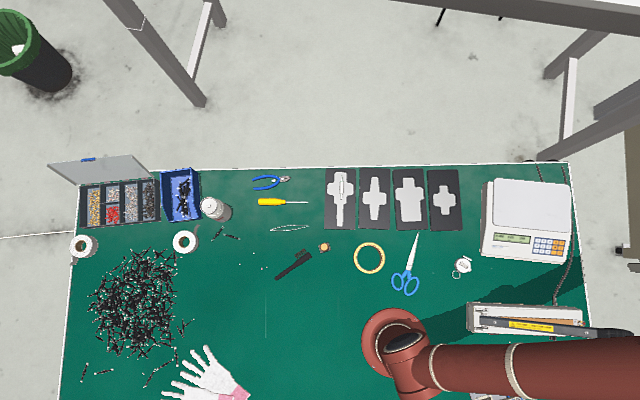

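View pics/side0.png

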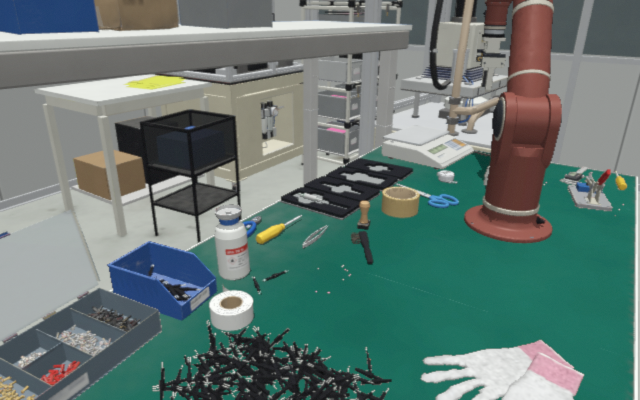

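```bash
cat > h.py <<'E'
from plant import *
import cv2,numpy as np
from scipy.spatial.transform import Rotation as R
def rq(q): q=np.array(q); return R.from_quat([q[1],q[2],q[3],q[0]])
def cam(n):
    c=calibration(n)
    return np.array(c['mtx']),np.array(c['position']),rq(c['rotation']).as_matrix()
def ray_plane(o,d,z):
    d=np.atleast_2d(d); return o+d*((z-o[2])/d[:,2])[:,None]
def back(n,px,z):
    K,o,M=cam(n); px=np.atleast_2d(np.array(px,float))
    d=np.c_[px,np.ones(len(px))]@np.linalg.inv(K).T@M.T
    return ray_plane(o,d,z)
def proj(n,P):
    K,o,M=cam(n); p=(np.atleast_2d(P)-o)@M@K.T; return p[:,:2]/p[:,2:]
def wback(s,px,z):
    c=calibration('wrist'); K=np.array(c['mtx']); T=np.array(c['T_tool_cam'])
    A=rq(s['eef_rot']).as_matrix(); px=np.atleast_2d(np.array(px,float))
    u=(px-K[:2,2])/K[0,0]; r=np.linalg.norm(u,axis=1)+1e-12
    d=np.c_[u/r[:,None]*np.sin(r)[:,None],np.cos(r)]
    o=A@T[:3,3]+np.array(s['eef_pos']); 
    return ray_plane(o,d@T[:3,:3].T@A.T,z)
def wproj(s,P):
    c=calibration('wrist'); K=np.array(c['mtx']); T=np.array(c['T_tool_cam'])
    A=rq(s['eef_rot']).as_matrix()
    p=((np.atleast_2d(P)-s['eef_pos'])@A-T[:3,3])@T[:3,:3]
    th=np.arctan2(np.linalg.norm(p[:,:2],axis=1),p[:,2]); n=np.linalg.norm(p[:,:2],axis=1)+1e-12
    return K[:2,2]+K[0,0]*(p[:,:2]/n[:,None])*th[:,None]
def yaw(s):
    A=rq(s['eef_rot']).as_matrix(); return A
E
python3 - <<'E'
from h import *
im=cv2.imread('pics/top0.png')
print(proj('top',[[0,0,0],[0.234,-0.606,0.219]]))
cr=cv2.resize(im[150:270,190:470],None,fx=2.8,fy=2.8,interpolation=cv2.INTER_CUBIC); cv2.imwrite('pics/topc.png',cr)
for n,p,z in [('cutL',(251,184),.006),('cutR',(289,179),.006),('scrL',(258,202),.011),('scrR',(308,203),.011),('twL',(270,230),.005),('twR',(309,227),.005),('bottle',(218,215),0)]:
    print(n,back('top',p,z).round(3))
g=cv2.cvtColor(im,cv2.COLOR_BGR2HSV)
m=((g[...,1]<60)&(g[...,2]<100)).astype('u1')*255
m[:, :315]=0;m[:,470:]=0;m[:160]=0;m[240:]=0
for c in cv2.findContours(m,cv2.RETR_EXTERNAL,cv2.CHAIN_APPROX_NONE)[0]:
    if cv2.contourArea(c)>300:
        W=back('top',c[:,0],.014)[:,:2]
        (ce,sz,a)=cv2.minAreaRect((W*1000).astype('f4')); print(np.round(ce,1),np.round(sz,1),round(a,1))
E
```

```text
[[394.08046719 341.97331875]
 [648.59906215 259.13831933]]
cutL [[0.493 0.44  0.006]]
cutR [[0.507 0.316 0.006]]
scrL [[0.433 0.415 0.011]]
scrR [[0.426 0.255 0.011]]
twL [[0.343 0.376 0.005]]
twR [[0.35  0.253 0.005]]
bottle [[0.395 0.546 0.   ]]
[ 428.7 -175.2] [101.1 193.5] 89.6
[433.9 -67.8] [195.6  99.1] 1.0
[443.3  44.5] [ 95.4 187. ] 87.3
```

View pics/topc.png

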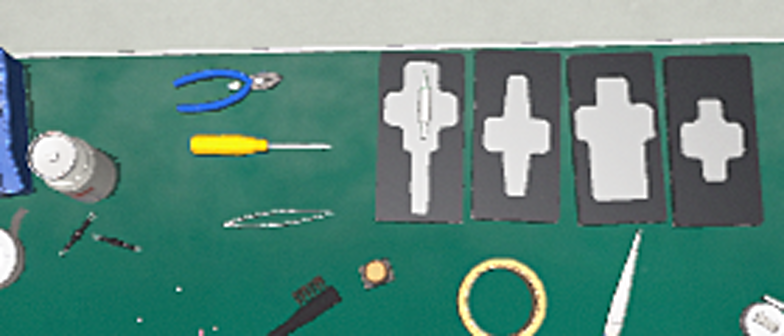

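```bash
cat >> h.py <<'E'
def go(x,y,z,th=None,s=None):
    """print tool-frame shift(mm) and z-turn for TCP target, th=world angle of tool y"""
    s=s or state(); A=rq(s['eef_rot']).as_matrix()
    d=(np.array([x,y,z])-s['eef_pos'])@A*1000
    t=np.arctan2(A[1,1],A[0,1]); dw=0 if th is None else (th-t+np.pi)%(2*np.pi)-np.pi
    # full turn to vertical-down with heading th
    th=t if th is None else th
    yv=np.array([np.cos(th),np.sin(th),0]); zv=np.array([0,0,-1.]); xv=np.cross(yv,zv)
    rv=R.from_matrix(A.T@np.c_[xv,yv,zv]).as_rotvec()
    print('t',round(s['time'],2),'pos',np.round(np.array(s['eef_pos'])*1000,1),'th',round(t,3),'w',round(s['gripper_width']*1000,1),'F',np.round(s['ft_force'],1),'q',np.round(s['qpos'],2))
    print('shift',np.round(d,1),'turn',np.round(rv,3))
E
python3 -c "
from h import *
go(.50,-.2,.30,-np.pi/2)
go(.45,.13,.30,-np.pi/2)"
```

```text
t 0.1 pos [ 233.5 -605.8  217.6] th -1.203 w 92.5 F [ 0.4 -0.1  0.2] q [ 1.18  0.62 -0.01  1.42  0.01  1.1  -0.04]
shift [ 394.6 -283.   -81.8] turn [-0.002  0.     0.368]
t 0.1 pos [ 233.5 -605.8  217.6] th -1.203 w 92.5 F [ 0.4 -0.1  0.2] q [ 1.18  0.62 -0.01  1.42  0.01  1.1  -0.04]
shift [ 466.7 -608.9  -81. ] turn [-0.002  0.     0.368]
```

Call:
arm_command([
  [[395,-283,-82],[0,0,0.368],100],
  [[395,-283,-82],[0,0,0.368],100],
  [[395,-283,-82],[0,0,0.368],100],
  [[395,-283,-82],[0,0,0.368],100],
  [[395,-283,-82],[0,0,0.368],100],
  [[395,-283,-82],[0,0,0.368],100],
  [[467,-609,-81],[0,0,0.368],100],
  [[467,-609,-81],[0,0,0.368],100],
])

```text
time: 0.77
eef_pos: [0.3827, -0.316, 0.2662]
eef_rot: [-0.0, 1.0, 0.001, 0.0]
ft_force: [0.6, 1.0, 0.1]
gripper_width: 0.0931
```

```bash
python3 -c "
from h import *
go(.45,.13,.30,-np.pi/2)"
```

```text
t 0.77 pos [ 382.7 -316.   266.2] th -1.57 w 93.1 F [0.6 1.  0.1] q [ 0.61  0.33  0.04  1.79 -0.02  1.03 -0.9 ]
shift [  67.9 -446.   -33.6] turn [-0.    -0.     0.001]
```

Call:
arm_command([
  [[80,-200,-34],[0,0,0],100],
  [[80,-200,-34],[0,0,0],100],
  [[80,-200,-34],[0,0,0],100],
  [[80,-200,-34],[0,0,0],100],
  [[70,-420,-34],[0,0,0],100],
  [[70,-420,-34],[0,0,0],100],
  [[70,-420,-34],[0,0,0],100],
  [[70,-420,-34],[0,0,0],100],
])

```text
time: 1.43
eef_pos: [0.4478, 0.003, 0.2973]
eef_rot: [0.0, 1.0, -0.0, -0.0]
ft_force: [1.7, 0.4, -0.4]
gripper_width: 0.0931
```

Call:
arm_command([
  [[0,-110,0],[0,0,0],100],
  [[0,-110,0],[0,0,0],100],
  [[0,-110,0],[0,0,0],100],
  [[0,-110,0],[0,0,0],100],
])

```text
time: 1.77
eef_pos: [0.4471, 0.1186, 0.2972]
eef_rot: [-0.002, 1.0, 0.006, -0.0]
ft_force: [-0.2, -1.1, 0.3]
gripper_width: 0.0929
```

```bash
cat >> h.py <<'E'
def look(name):
    s=state(); im=grab_frame('wrist')[:,:,::-1].copy(); cv2.imwrite(f'pics/{name}.png',im); np.save(f'pics/{name}.npy',np.array([s['eef_pos'],list(s['eef_rot'])],dtype=object),allow_pickle=True); return s,im
E
python3 -c "
from h import *
look('w1'); go(.45,.13,.30,-np.pi/2)"
```

```text
t 1.82 pos [447.6 114.4 297. ] th -1.563 w 93.3 F [1.  0.3 0.1] q [-0.15  0.25 -0.19  1.81  0.05  1.09 -1.92]
shift [  2.5 -15.6  -3. ] turn [-0.001  0.001  0.007]
```

View pics/w1.png

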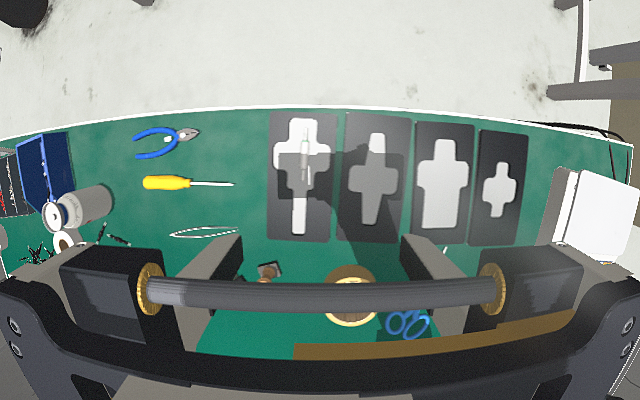

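Call:
arm_command([
  [[0,0,0],[0,0,0],100],
  [[0,0,0],[0,0,0],100],
])

```text
time: 1.98
eef_pos: [0.4484, 0.1091, 0.2971]
eef_rot: [0.001, 1.0, -0.002, -0.0]
ft_force: [-0.1, 0.3, -0.4]
gripper_width: 0.0932
```

```bash
python3 - <<'E'
from h import *
s,im=look('w2'); go(.45,.13,.30,-np.pi/2,s)
print(s['joint_vel'])
g=cv2.cvtColor(im,cv2.COLOR_BGR2HSV)
m=(g[...,1]<70).astype('u1')*255
m[:, :255]=0;m[:,540:]=0;m[:111]=0;m[247:]=0
m=cv2.morphologyEx(m,cv2.MORPH_OPEN,np.ones((3,3)))
out=im.copy()
for c in cv2.findContours(m,cv2.RETR_EXTERNAL,cv2.CHAIN_APPROX_NONE)[0]:
    if cv2.contourArea(c)>1000:
        W=wback(s,c[:,0],.014)[:,:2]
        (ce,sz,a)=cv2.minAreaRect((W*1000).astype('f4')); print(np.round(ce,1),np.round(sz,1),round(a,1))
        cv2.drawContours(out,[c],-1,(0,0,255),1)
# cutout light
mm=((g[...,1]<70)&(g[...,2]>100)).astype('u1')*255
cv2.imwrite('pics/m2.png',cv2.resize(out[100:260,240:560],None,fx=2.5,fy=2.5,interpolation=cv2.INTER_CUBIC))
cv2.imwrite('pics/m2b.png',cv2.resize(im[100:260,120:330],None,fx=3.5,fy=3.5,interpolation=cv2.INTER_CUBIC))
E
```

```text
t 1.98 pos [448.4 109.1 297.1] th -1.574 w 93.2 F [-0.1  0.3 -0.4] q [-0.14  0.25 -0.18  1.81  0.05  1.09 -1.92]
shift [  1.5 -20.9  -3. ] turn [ 0.001  0.001 -0.003]
[ 0.01540623 -0.00371444  0.00400889 -0.00132017 -0.00585197 -0.00060943
 -0.00317134]
[ 433.2 -122.1] [200.9 212.3] 0.0
[441.4 150.8] [ 99.3 196.1] 87.2
[440.8  40.8] [101.6 196.6] 87.4
```

View pics/m2.png

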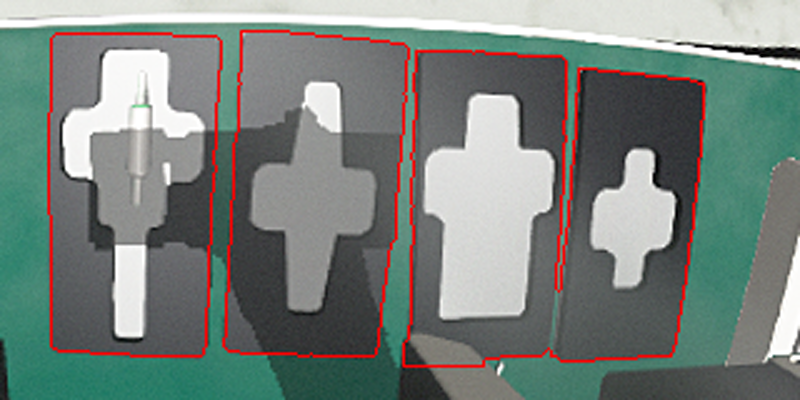

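View pics/m2b.png

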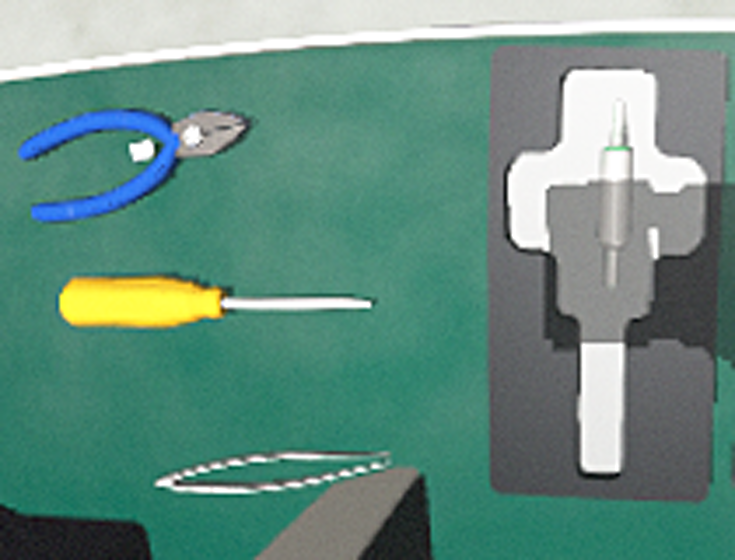

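```bash
python3 - <<'E'
from h import *
a=np.load('pics/w2.npy',allow_pickle=True); s=dict(eef_pos=np.array(a[0],float),eef_rot=np.array(a[1],float))
f=lambda u,v:(120+u/3.5,100+v/3.5)
P=wback(s,[f(620,98),f(612,288)],.0115);print(P,P.mean(0),np.linalg.norm(P[0]-P[1]),np.arctan2(*(P[0]-P[1])[1::-1]))
c=P.mean(0)
go(c[0],c[1],.10,np.arctan2(*(P[0]-P[1])[1::-1])-np.pi/2)
E
```

```text
[[0.51679777 0.14183    0.0115    ]
 [0.43679613 0.14636679 0.0115    ]] [0.47679695 0.14409839 0.0115    ] 0.08013017166355772 -0.05664813960628779
t 2.03 pos [448.5 109.  297.2] th -1.575 w 92.8 F [ 0.9  0.1 -0.3] q [-0.14  0.25 -0.18  1.81  0.05  1.09 -1.92]
shift [ 28.2 -35.4 197.1] turn [0.001 0.    0.053]
```

Call:
arm_command([
  [[28,-35,180],[0,0,0.053],33],
  [[28,-35,180],[0,0,0.053],33],
  [[28,-35,180],[0,0,0.053],33],
  [[28,-35,180],[0,0,0.053],33],
  [[28,-35,180],[0,0,0.053],33],
  [[28,-35,180],[0,0,0.053],33],
  [[28,-35,180],[0,0,0.053],33],
  [[28,-35,180],[0,0,0.053],33],
])

```text
time: 2.7
eef_pos: [0.4776, 0.1451, 0.1187]
eef_rot: [-0.0, 1.0, -0.028, 0.001]
ft_force: [1.2, -0.4, -0.5]
gripper_width: 0.0444
```

```bash
python3 -c "
from h import *
s,im=look('w3'); go(.477,.144,.007,-1.627,s)
cv2.imwrite('pics/w3c.png',cv2.resize(im[60:360,160:480],None,fx=2,fy=2))"
```

```text
t 2.7 pos [477.6 145.1 118.7] th -1.626 w 44.4 F [ 1.2 -0.4 -0.5] q [-0.24  0.52 -0.15  1.97  0.12  0.66 -2.09]
shift [ -0.8   1.2 111.7] turn [-0.    -0.002  0.001]
```

View pics/w3c.png

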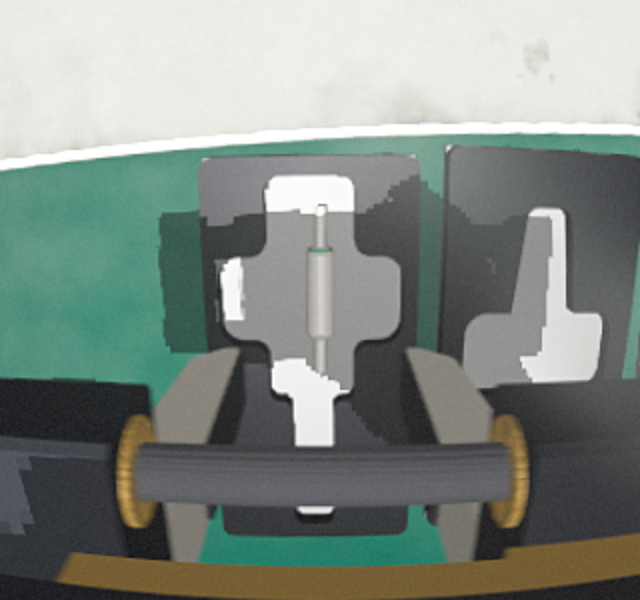

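```bash
python3 - <<'E'
from h import *
a=np.load('pics/w3.npy',allow_pickle=True); s=dict(eef_pos=np.array(a[0],float),eef_rot=np.array(a[1],float))
f=lambda u,v:(160+u/2,60+v/2)
P=wback(s,[f(320.5,206),f(320.5,374)],.0115);print(P,P.mean(0),np.linalg.norm(P[0]-P[1]),np.arctan2(*(P[0]-P[1])[1::-1]))
Q=wback(s,[f(203,157),f(417,157),f(408,533),f(224,533)],.014);print(Q.round(4),Q.mean(0))
P=wback(s,[f(307,295),f(333,295)],.0115);print(P)
# scoop edges at foam top
print(wback(s,[f(222,285),f(400,285)],.014))
E
```

```text
[[0.51569345 0.14272949 0.0115    ]
 [0.43648777 0.14716023 0.0115    ]] [0.47609061 0.14494486 0.0115    ] 0.07932950765216396 -0.05588140598654206
[[0.541  0.1929 0.014 ]
 [0.5356 0.0994 0.014 ]
 [0.3416 0.1056 0.014 ]
 [0.3468 0.204  0.014 ]] [0.44125653 0.1504949  0.014     ]
[[0.47546049 0.15113279 0.0115    ]
 [0.47480509 0.13931379 0.0115    ]]
[[0.48290631 0.18925955 0.014     ]
 [0.47843844 0.108851   0.014     ]]
```

Call:
arm_command([
  [[-1.5,0,70],[0,0,0],27],
  [[-1.5,0,70],[0,0,0],27],
  [[-1.5,0,90],[0,0,0],27],
  [[-1.5,0,100],[0,0,0],27],
  [[-1.5,0,110],[0,0,0],27],
  [[-1.5,0,110],[0,0,0],27],
  [[-1.5,0,110],[0,0,0],27],
])

```text
time: 3.33
eef_pos: [0.4758, 0.1463, 0.0083]
eef_rot: [-0.0, 1.0, -0.027, 0.001]
ft_force: [-0.4, 0.6, 0.5]
gripper_width: 0.0252
```

```bash
python3 -c "
from h import *
go(.476,.145,.008,-1.627)"
```

```text
t 3.33 pos [475.8 146.3   8.3] th -1.624 w 25.2 F [-0.4  0.6  0.5] q [-0.28  0.71 -0.1   2.05  0.17  0.39 -2.14]
shift [0.2 1.3 0.3] turn [-0.001 -0.002  0.003]
```

Call:
arm_command([
  [[0,1.3,1],[0,0,0],27],
  [[0,1.3,1],[0,0,0],0],
  [[0,1.3,1],[0,0,0],0],
  [[0,1.3,1],[0,0,0],0],
  [[0,1.3,1],[0,0,0],0],
  [[0,1.3,1],[0,0,0],0],
], force=25)

```text
time: 3.83
eef_pos: [0.4754, 0.145, 0.0071]
eef_rot: [-0.0, 1.0, -0.027, 0.001]
ft_force: [0.2, 0.0, 6.4]
gripper_width: 0.0121
```

Call:
arm_command([
  [[0,1.3,-15],[0,0,0],0],
  [[0,1.3,-30],[0,0,0],0],
  [[0,1.3,-60],[0,0,0],0],
  [[0,1.3,-60],[0,0,0],0],
  [[0,1.3,-60],[0,0,0],0],
])

```text
time: 4.25
eef_pos: [0.4757, 0.1438, 0.0675]
eef_rot: [-0.001, 1.0, -0.027, 0.001]
ft_force: [-0.6, 0.5, -1.1]
gripper_width: 0.0121
```

```bash
python3 -c "
from h import *
look('w4');go(.4287,-.1752,.07,-1.575)"
```

```text
t 4.3 pos [474.7 143.4  66.4] th -1.624 w 12.2 F [ 0.7  0.2 -0.8] q [-0.25  0.61 -0.13  2.02  0.15  0.52 -2.11]
shift [-29.  320.6  -3.7] turn [-0.    -0.    -0.049]
```

View pics/w4.png

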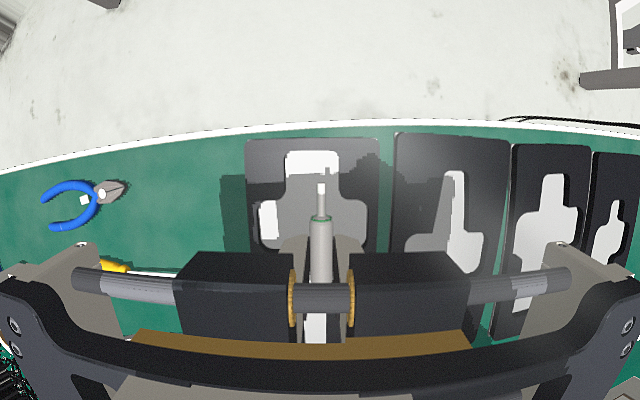

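Call:
arm_command([
  [[-20,100,-60],[0,0,-0.049],0],
  [[-20,100,-60],[0,0,-0.049],0],
  [[-20,100,-60],[0,0,-0.049],0],
  [[-29,321,-60],[0,0,-0.049],0],
  [[-29,321,-60],[0,0,-0.049],0],
  [[-29,321,-60],[0,0,-0.049],0],
  [[-29,321,-60],[0,0,-0.049],0],
  [[-29,321,-60],[0,0,-0.049],0],
])

```text
time: 4.97
eef_pos: [0.4285, -0.1643, 0.1251]
eef_rot: [-0.001, 1.0, -0.002, -0.001]
ft_force: [1.8, 0.2, -1.1]
gripper_width: 0.012
```

Call:
arm_command([
  [[0,0,0],[0,0,0],0],
  [[0,0,0],[0,0,0],0],
  [[0,0,0],[0,0,0],0],
])

```text
time: 5.22
eef_pos: [0.4292, -0.162, 0.1253]
eef_rot: [-0.001, 1.0, -0.002, -0.001]
ft_force: [0.0, 0.9, -0.8]
gripper_width: 0.0121
```

```bash
python3 -c "
from h import *
s,im=look('w5');go(.4287,-.1752,.12,-1.575,s)
cv2.imwrite('pics/w5c.png',cv2.resize(im[60:360,160:480],None,fx=2,fy=2))"
```

```text
t 5.22 pos [ 429.2 -162.   125.3] th -1.575 w 12.1 F [ 0.   0.9 -0.8] q [ 0.47  0.47 -0.21  2.06  0.16  0.63 -1.43]
shift [-0.4 13.2  5.2] turn [-0.002  0.002 -0.   ]
```

View pics/w5c.png

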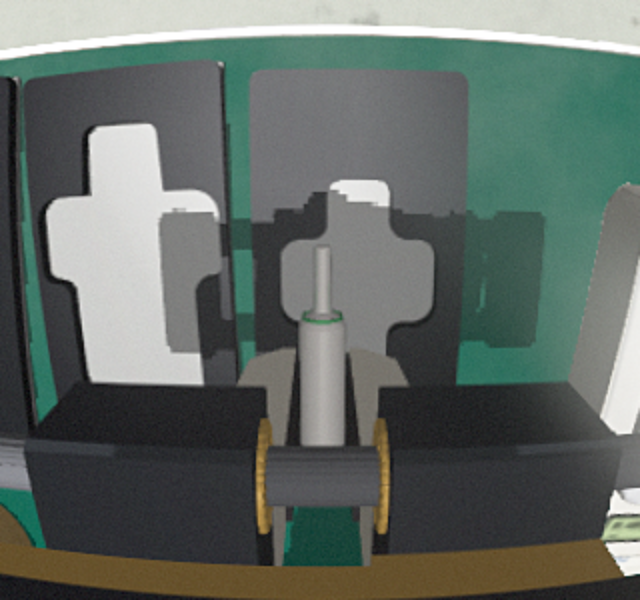

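```bash
python3 - <<'E'
from h import *
a=np.load('pics/w5.npy',allow_pickle=True); s=dict(eef_pos=np.array(a[0],float),eef_rot=np.array(a[1],float))
f=lambda u,v:(160+u/2,60+v/2)
Q=wback(s,[f(249,71),f(468,71),f(247,120),f(468,120),f(254,340),f(460,340),f(281,275),f(434,275),f(331,200),f(391,200),f(360,180)],.014);print(Q.round(4))
E
```

```text
[[ 0.5274 -0.1311  0.014 ]
 [ 0.5283 -0.2286  0.014 ]
 [ 0.5053 -0.13    0.014 ]
 [ 0.506  -0.2287  0.014 ]
 [ 0.4031 -0.1305  0.014 ]
 [ 0.4024 -0.229   0.014 ]
 [ 0.4346 -0.1441  0.014 ]
 [ 0.4344 -0.2147  0.014 ]
 [ 0.469  -0.167   0.014 ]
 [ 0.4691 -0.194   0.014 ]
 [ 0.478  -0.18    0.014 ]]
```

Call:
arm_command([
  [[0,17.5,0],[0,0,0],0],
  [[0,17.5,40],[0,0,0],0],
  [[0,17.5,75],[0,0,0],0],
  [[0,17.5,85],[0,0,0],0],
  [[0,17.5,85],[0,0,0],0],
  [[0,17.5,85],[0,0,0],0],
])

```text
time: 5.77
eef_pos: [0.4302, -0.1781, 0.0409]
eef_rot: [-0.001, 1.0, -0.0, -0.001]
ft_force: [0.4, 0.1, -0.6]
gripper_width: 0.0124
```

```bash
python3 -c "
from h import *
s,im=look('w6');go(.4295,-.1795,.008,-1.571,s)
cv2.imwrite('pics/w6c.png',cv2.resize(im[60:360,160:480],None,fx=2,fy=2))"
```

```text
t 5.77 pos [ 430.2 -178.1   40.9] th -1.571 w 12.4 F [ 0.4  0.1 -0.6] q [ 0.45  0.63 -0.15  2.12  0.22  0.41 -1.45]
shift [-0.6  1.5 32.9] turn [-0.001  0.001 -0.   ]
```

View pics/w6c.png

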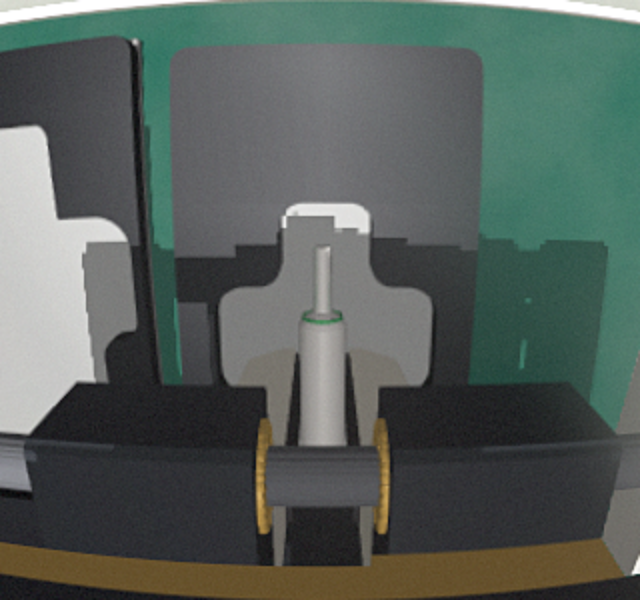

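Call:
arm_command([
  [[0,1.5,15],[0,0,0],0],
  [[0,1.5,25],[0,0,0],0],
  [[0,1.5,31],[0,0,0],0],
  [[0,1.5,33],[0,0,0],0],
  [[0,1.5,33],[0,0,0],0],
  [[0,1.5,33],[0,0,0],0],
])

```text
time: 6.32
eef_pos: [0.4305, -0.1817, 0.0091]
eef_rot: [0.0, 1.0, -0.002, 0.001]
ft_force: [-0.1, -0.4, -0.4]
gripper_width: 0.0125
```

Call:
arm_command([
  [[0,-1.5,1],[0,0,0],0],
  [[0,-1.5,2],[0,0,0],0],
  [[0,-1.5,2],[0,0,0],0],
  [[0,-1.5,2],[0,0,0],25],
  [[0,-1.5,2],[0,0,0],25],
  [[0,-1.5,2],[0,0,0],25],
  [[0,-1.5,2],[0,0,0],25],
])

```text
time: 6.9
eef_pos: [0.4299, -0.1803, 0.0063]
eef_rot: [-0.0, 1.0, -0.002, -0.0]
ft_force: [-0.8, -0.5, -0.3]
gripper_width: 0.0232
```

Call:
arm_command([
  [[0,0,-15],[0,0,0],25],
  [[0,0,-55],[0,0,0],25],
  [[0,0,-95],[0,0,0],25],
  [[0,0,-100],[0,0,0],25],
  [[0,0,-100],[0,0,0],25],
])

```text
time: 7.32
eef_pos: [0.4317, -0.181, 0.1087]
eef_rot: [0.001, 1.0, -0.002, 0.003]
ft_force: [0.3, -0.6, -0.3]
gripper_width: 0.0231
```

```bash
python3 -c "
from h import *
s,im=look('w7');go(.4,.15,.2,-1.571,s)
cv2.imwrite('pics/w7c.png',cv2.resize(im[60:360,160:480],None,fx=2,fy=2))"
```

```text
t 7.32 pos [ 431.7 -181.   108.7] th -1.575 w 23.1 F [ 0.3 -0.6 -0.3] q [ 0.5   0.5  -0.21  2.06  0.18  0.59 -1.41]
shift [ -32.7 -330.6  -92.3] turn [ 0.002 -0.006 -0.004]
```

View pics/w7c.png

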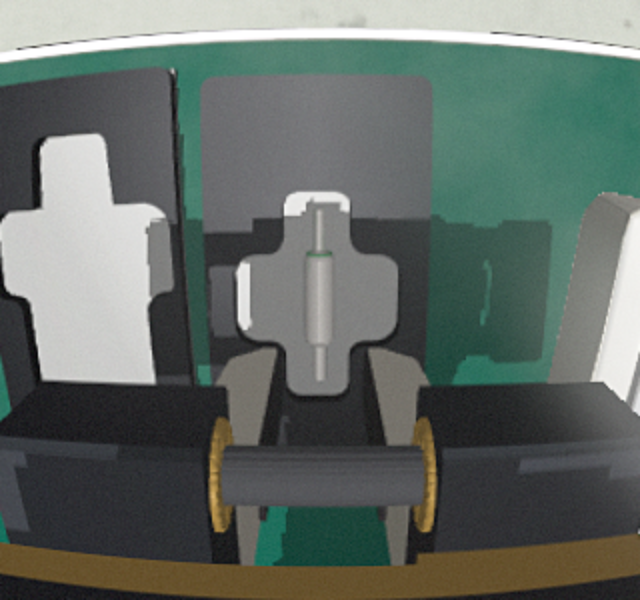

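Call:
arm_command([
  [[30,-280,-70],[0,0,-1.571],100],
  [[30,-280,-70],[0,0,-1.571],100],
  [[30,-280,-70],[0,0,-1.571],100],
  [[30,-280,-70],[0,0,-1.571],100],
  [[30,-280,-70],[0,0,-1.571],100],
  [[30,-280,-70],[0,0,-1.571],100],
  [[30,-280,-70],[0,0,-1.571],100],
  [[-60,-480,-70],[0,0,-1.571],100],
])

```text
time: 8.03
eef_pos: [0.4475, 0.1404, 0.1763]
eef_rot: [-0.0, 0.878, 0.479, 0.002]
ft_force: [1.0, 0.3, -0.2]
gripper_width: 0.0722
```

```bash
python3 -c "
from h import *
go(.36,.31,.17,0)"
```

```text
t 8.03 pos [447.5 140.4 176.3] th -0.571 w 72.2 F [ 1.   0.3 -0.2] q [ 0.04  0.44 -0.54  1.98  0.31  0.8  -1.25]
shift [  95.4 -165.3    6.5] turn [ 0.003 -0.004 -0.571]
```

Call:
arm_command([
  [[85,-155,6],[0,0,-0.54],60],
  [[85,-155,6],[0,0,-0.54],60],
  [[85,-155,6],[0,0,-0.54],60],
  [[85,-155,6],[0,0,-0.54],60],
  [[85,-155,6],[0,0,-0.54],60],
  [[85,-155,6],[0,0,-0.54],60],
  [[85,-155,6],[0,0,-0.54],60],
  [[85,-155,6],[0,0,-0.54],60],
])

```text
time: 8.7
eef_pos: [0.3611, 0.2909, 0.1691]
eef_rot: [0.001, 0.721, 0.693, -0.002]
ft_force: [0.3, 0.2, -0.4]
gripper_width: 0.0556
```

```bash
python3 -c "
from h import *
s,im=look('w8');go(.347,.315,.17,0,s)
"
```

```text
t 8.7 pos [361.1 290.9 169.1] th -0.039 w 55.6 F [ 0.3  0.2 -0.4] q [-0.24  0.47 -0.69  1.99  0.41  0.82 -1.2 ]
shift [ 23.5 -15.   -0.9] turn [-0.002  0.003 -0.039]
```

View pics/w8.png

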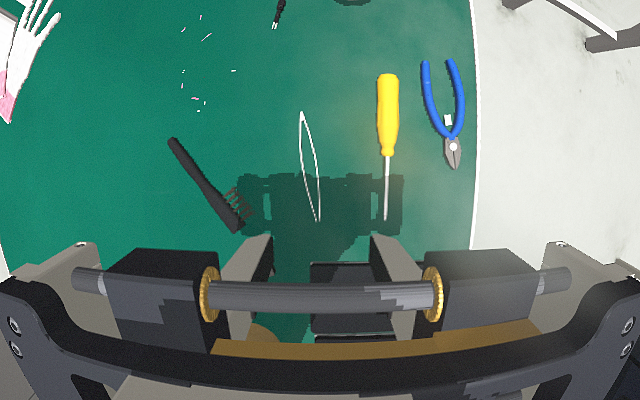

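```bash
python3 - <<'E'
from h import *
im=cv2.imread('pics/w8.png');a=np.load('pics/w8.npy',allow_pickle=True); s=dict(eef_pos=np.array(a[0],float),eef_rot=np.array(a[1],float))
g=cv2.cvtColor(im,cv2.COLOR_BGR2HSV)
def run(m,box,z,n):
    mm=np.zeros_like(m); y0,y1,x0,x1=box; mm[y0:y1,x0:x1]=m[y0:y1,x0:x1]
    ys,xs=np.nonzero(mm); W=wback(s,np.c_[xs,ys],z)[:,:2]*1000
    (ce,sz,an)=cv2.minAreaRect(W.astype('f4')); print(n,len(W),np.round(ce,1),np.round(sz,1),round(an,1))
    i=np.argmin(W[:,1]),np.argmax(W[:,1]); print('  ends miny/maxy',W[list(i)].round(1).tolist())
run((g[...,1]<90)&(g[...,2]>110),(95,235,285,330),.005,'tweez')
run(((g[...,0]>15)&(g[...,0]<35)&(g[...,1]>150)),(60,165,365,410),.0115,'handle')
run((g[...,1]<90)&(g[...,2]>110),(150,235,370,400),.0115,'shank')
run((g[...,0]>100)&(g[...,0]<130)&(g[...,1]>120),(50,145,410,475),.0065,'grips')
run(((g[...,0]>100)&(g[...,0]<130)&(g[...,1]>120))|(g[...,1]<90),(50,175,410,470),.0065,'cutters')
cv2.imwrite('pics/w8c.png',cv2.resize(im[50:240,280:480],None,fx=3.1,fy=3.1))
E
```

```text
tweez 525 [350.1 315.6] [ 17.5 122. ] 5.7
  ends miny/maxy [[358.3, 255.1], [343.2, 376.2]]
handle 1579 [434.6 370.3] [86.7 22.7] 88.3
  ends miny/maxy [[438.7, 327.0], [442.0, 413.4]]
shank 912 [430.7 285.9] [31.9 93.8] 0.3
  ends miny/maxy [[426.1, 239.0], [415.0, 332.7]]
grips 1469 [501.6 388.9] [49.8 91.3] 8.4
  ends miny/maxy [[506.6, 344.1], [511.8, 436.5]]
cutters 3458 [496.4 373.4] [ 73.4 139. ] 0.5
  ends miny/maxy [[533.7, 304.2], [504.9, 442.9]]
```

View pics/w8c.png

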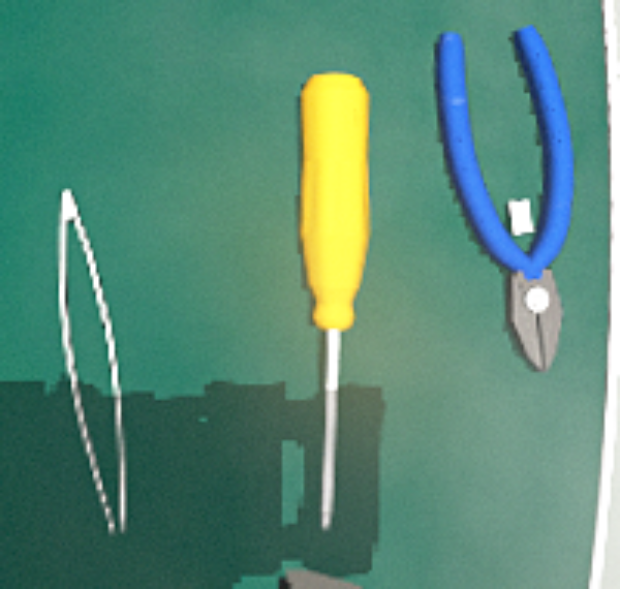

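```bash
python3 -c "
from h import *
go(.350,.3157,.004,.11)"
```

```text
t 8.75 pos [361.4 290.9 169.4] th -0.04 w 55.5 F [0.3 0.3 0. ] q [-0.24  0.47 -0.69  1.99  0.41  0.82 -1.2 ]
shift [ 24.8 -12.2 165.4] turn [-0.001  0.003 -0.15 ]
```

Call:
arm_command([
  [[25,-12,40],[0,0.003,-0.15],50],
  [[25,-12,80],[0,0.003,-0.15],50],
  [[25,-12,115],[0,0.003,-0.15],50],
  [[25,-12,130],[0,0.003,-0.15],50],
  [[25,-12,130],[0,0.003,-0.15],50],
  [[25,-12,130],[0,0.003,-0.15],50],
  [[25,-12,130],[0,0.003,-0.15],50],
])

```text
time: 9.33
eef_pos: [0.3505, 0.3187, 0.0414]
eef_rot: [-0.001, 0.666, 0.746, 0.002]
ft_force: [0.1, 0.2, -0.0]
gripper_width: 0.0465
```

```bash
python3 -c "
from h import *
s,im=look('w9');go(.350,.3157,.004,.11,s)
cv2.imwrite('pics/w9c.png',cv2.resize(im[60:360,160:480],None,fx=2,fy=2))"
```

```text
t 9.33 pos [350.5 318.7  41.4] th 0.113 w 46.5 F [ 0.1  0.2 -0. ] q [-0.43  0.68 -0.53  2.09  0.67  0.53 -1.34]
shift [-3.1 -0.9 37.4] turn [ 0.002 -0.004  0.003]
```

View pics/w9c.png

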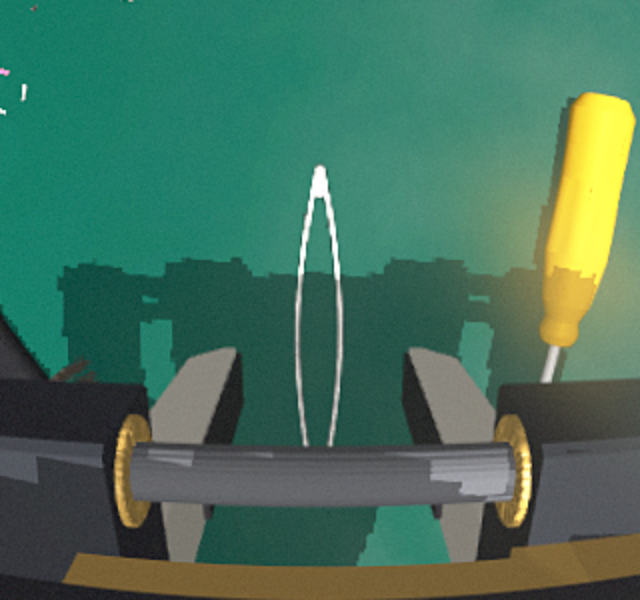

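Call:
arm_command([
  [[-3,0,20],[0,0,0],45],
  [[-3,0,32],[0,0,0],45],
  [[-3,0,37.5],[0,0,0],45],
  [[-3,0,37.5],[0,0,0],45],
  [[-3,0,37.5],[0,0,0],0],
  [[-3,0,37.5],[0,0,0],0],
  [[-3,0,37.5],[0,0,0],0],
  [[-3,0,37.5],[0,0,0],0],
], force=15)

```text
time: 10.05
eef_pos: [0.3499, 0.3163, 0.0035]
eef_rot: [-0.001, 0.665, 0.747, 0.002]
ft_force: [-0.4, -0.2, -0.2]
gripper_width: 0.0198
```

Call:
arm_command([
  [[0,0,0],[0,0,0],0],
  [[0,0,0],[0,0,0],0],
  [[0,0,0],[0,0,0],0],
])

```text
time: 10.3
eef_pos: [0.3498, 0.3161, 0.0033]
eef_rot: [-0.001, 0.665, 0.747, 0.002]
ft_force: [0.4, -0.7, 3.8]
gripper_width: 0.0153
```

```bash
python3 -c "
from h import *
go(.43,.1,.15,-1.62)
go(.4407,.0425,.12,-1.62)"
```

```text
t 10.3 pos [349.8 316.1   3.3] th 0.115 w 15.3 F [ 0.4 -0.7  3.8] q [-0.48  0.74 -0.45  2.12  0.75  0.44 -1.41]
shift [-223.4   55.  -147.4] turn [-0.002 -0.003  1.735]
t 10.3 pos [349.8 316.1   3.3] th 0.115 w 15.3 F [ 0.4 -0.7  3.8] q [-0.48  0.74 -0.45  2.12  0.75  0.44 -1.41]
shift [-281.9   59.  -117.6] turn [-0.002 -0.003  1.735]
```

Call:
arm_command([
  [[0,0,-20],[0,0,0],0],
  [[0,0,-55],[0,0,0],0],
  [[0,0,-95],[0,0,0],0],
  [[0,20,-120],[0,0,1.735],0],
  [[-40,80,-120],[0,0,1.735],0],
  [[-220,70,-120],[0,0,1.735],0],
  [[-220,70,-120],[0,0,1.735],0],
  [[-220,70,-120],[0,0,1.735],0],
])

```text
time: 10.97
eef_pos: [0.4307, 0.1745, 0.1224]
eef_rot: [-0.001, 0.864, 0.503, 0.001]
ft_force: [0.0, -0.2, 1.4]
gripper_width: 0.0161
```

```bash
python3 -c "
from h import *
go(.4407,.0425,.12,-1.62)"
```

```text
t 10.97 pos [430.7 174.5 122.4] th -0.516 w 16.1 F [ 0.  -0.2  1.4] q [-0.07  0.52 -0.52  2.05  0.4   0.67 -1.36]
shift [-109.9   73.8    2. ] turn [-0.003 -0.002  1.104]
```

Call:
arm_command([
  [[-100,70,2],[0,0,1.06],0],
  [[-100,70,2],[0,0,1.06],0],
  [[-100,70,2],[0,0,1.06],0],
  [[-100,70,2],[0,0,1.06],0],
  [[-100,70,2],[0,0,1.06],0],
  [[-100,70,2],[0,0,1.06],0],
  [[-100,70,2],[0,0,1.06],0],
  [[-100,70,2],[0,0,1.06],0],
])

```text
time: 11.63
eef_pos: [0.4424, 0.0546, 0.1199]
eef_rot: [-0.002, 1.0, 0.027, -0.0]
ft_force: [0.2, -0.1, -0.5]
gripper_width: 0.0162
```

Call:
arm_command([
  [[0,0,0],[0,0,0.0],0],
  [[0,0,0],[0,0,0],0],
  [[0,0,0],[0,0,0],0],
])

```text
time: 11.88
eef_pos: [0.4425, 0.0549, 0.12]
eef_rot: [-0.002, 0.999, 0.032, -0.0]
ft_force: [0.4, 0.6, -0.4]
gripper_width: 0.0152
```

```bash
python3 -c "
from h import *
s,im=look('w10');go(.4407,.0425,.12,-1.62,s)
cv2.imwrite('pics/w10c.png',cv2.resize(im[60:360,160:480],None,fx=2,fy=2))"
```

```text
t 11.88 pos [442.5  54.9 120. ] th -1.507 w 15.2 F [ 0.4  0.6 -0.4] q [ 0.    0.46 -0.24  2.1   0.19  0.59 -1.87]
shift [-2.6 12.2 -0.1] turn [-0.003  0.     0.113]
```

View pics/w10c.png

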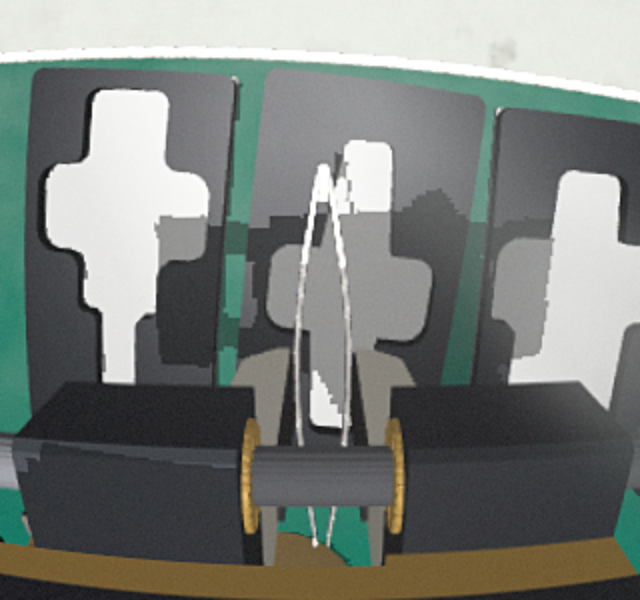

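```bash
python3 - <<'E'
from h import *
a=np.load('pics/w10.npy',allow_pickle=True); s=dict(eef_pos=np.array(a[0],float),eef_rot=np.array(a[1],float))
f=lambda u,v:(160+u/2,60+v/2)
Q=wback(s,[f(264,75),f(485,105),f(253,190),f(463,355),f(272,290),f(432,290),f(375,67.),f(368,140),f(330,428)],.014);print(Q.round(4))
l=Q[2]-Q[0];r=Q[3]-Q[1];print(np.arctan2(-l[1],-l[0]),np.arctan2(-r[1],-r[0]))
print(wback(s,[f(322,165)],.125),wback(s,[f(321,545)],.125))
E
```

```text
[[ 0.5365  0.0852  0.014 ]
 [ 0.5311 -0.0123  0.014 ]
 [ 0.4857  0.0873  0.014 ]
 [ 0.4148 -0.0147  0.014 ]
 [ 0.4408  0.0767  0.014 ]
 [ 0.4455  0.0039  0.014 ]
 [ 0.543   0.0376  0.014 ]
 [ 0.5107  0.0384  0.014 ]
 [ 0.3731  0.0457  0.014 ]]
-0.03962155307747529 0.02067551007138834
[[0.50398137 0.05780127 0.125     ]] [[0.38694645 0.05062119 0.125     ]]
```

Call:
arm_command([
  [[-3,14,30],[0,0,0.111],0],
  [[-3,14,60],[0,0,0.111],0],
  [[-3,14,75],[0,0,0.111],0],
  [[-3,14,80],[0,0,0.111],0],
  [[-3,14,80],[0,0,0.111],0],
  [[-3,14,80],[0,0,0.111],0],
])

```text
time: 12.43
eef_pos: [0.441, 0.0411, 0.0404]
eef_rot: [-0.002, 1.0, -0.025, 0.0]
ft_force: [-0.1, -0.4, -0.6]
gripper_width: 0.0158
```

```bash
python3 -c "
from h import *
s,im=look('w11');go(.4405,.041,.0085,-1.618,s)
cv2.imwrite('pics/w11c.png',cv2.resize(im[60:360,160:480],None,fx=2,fy=2))"
```

```text
t 12.43 pos [441.   41.1  40.4] th -1.62 w 15.8 F [-0.1 -0.4 -0.6] q [-0.04  0.61 -0.14  2.18  0.22  0.37 -1.99]
shift [-0.5  0.2 31.9] turn [-0.004 -0.    -0.002]
```

View pics/w11c.png

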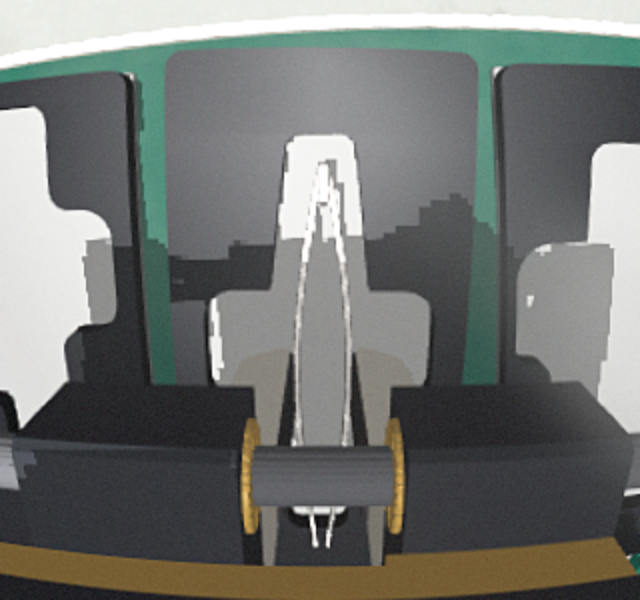

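Call:
arm_command([
  [[0,0,15],[0,0,0],0],
  [[0,0,25],[0,0,0],0],
  [[0,0,30],[0,0,0],0],
  [[0,0,32],[0,0,0],0],
  [[0,0,32],[0,0,0],0],
  [[0,0,32],[0,0,0],0],
])

```text
time: 12.98
eef_pos: [0.4411, 0.041, 0.0087]
eef_rot: [-0.002, 1.0, -0.025, 0.001]
ft_force: [-0.4, 0.1, 0.4]
gripper_width: 0.0158
```

```bash
python3 -c "
from h import *
go(.4405,.041,.0085,-1.618)"
```

```text
t 12.98 pos [441.1  41.    8.7] th -1.621 w 15.8 F [-0.4  0.1  0.4] q [-0.06  0.67 -0.11  2.2   0.24  0.28 -2.  ]
shift [-0.6  0.1  0.2] turn [-0.003 -0.001 -0.003]
```

Call:
arm_command([
  [[0,0,0.6],[0,0,0],29],
  [[0,0,0.6],[0,0,0],29],
  [[0,0,0.6],[0,0,0],29],
  [[0,0,0.6],[0,0,0],29],
  [[0,0,-20],[0,0,0],29],
  [[0,0,-60],[0,0,0],29],
  [[0,0,-100],[0,0,0],29],
  [[0,0,-100],[0,0,0],29],
])

```text
time: 13.65
eef_pos: [0.4447, 0.0413, 0.1138]
eef_rot: [-0.002, 1.0, -0.025, 0.006]
ft_force: [1.3, -0.3, -1.0]
gripper_width: 0.027
```

Call:
arm_command([
  [[0,0,0],[0,0,0],29],
  [[0,0,0],[0,0,0],29],
])

```text
time: 13.82
eef_pos: [0.4401, 0.0403, 0.1079]
eef_rot: [-0.001, 1.0, -0.025, -0.0]
ft_force: [-0.7, 0.4, -0.9]
gripper_width: 0.0268
```

```bash
python3 -c "
from h import *
s,im=look('w12');go(.42,.362,.15,0,s)
cv2.imwrite('pics/w12c.png',cv2.resize(im[60:360,160:480],None,fx=2,fy=2))"
```

```text
t 13.82 pos [440.1  40.3 107.9] th -1.621 w 26.8 F [-0.7  0.4 -0.9] q [ 0.01  0.48 -0.21  2.13  0.18  0.55 -1.95]
shift [ -36.3 -320.3  -41.2] turn [-0.003 -0.002 -1.621]
```

View pics/w12c.png

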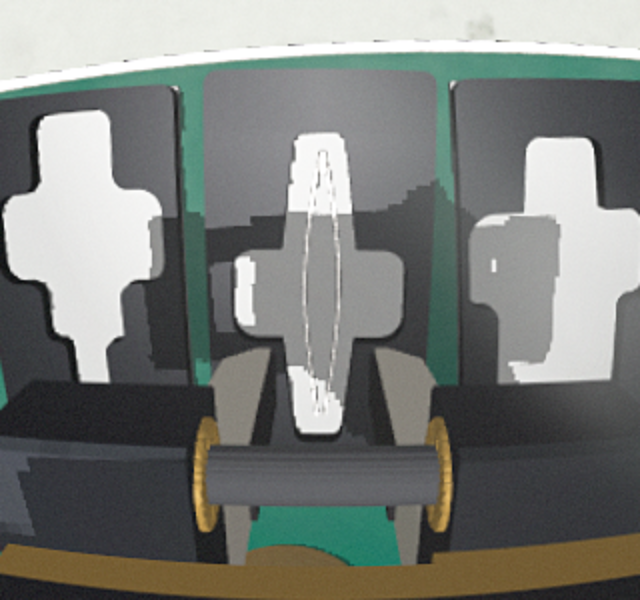

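```bash
python3 - <<'E'
from h import *
a=np.load('pics/w8.npy',allow_pickle=True); s=dict(eef_pos=np.array(a[0],float),eef_rot=np.array(a[1],float))
f=lambda u,v:(280+u/3.1,50+v/3.1)
Q=wback(s,[f(335,72),f(334,328),f(326,528)],.0115);print(Q.round(4))
for i,j in((0,2),(0,1),(1,2)):
  d=Q[i]-Q[j];print(np.linalg.norm(d),np.arctan2(d[1],d[0])-np.pi/2)
E
```

```text
[[0.4367 0.416  0.0115]
 [0.434  0.328  0.0115]
 [0.4316 0.2567 0.0115]]
0.15936314782216873 -0.03174322610401359
0.08803348863605226 -0.03059355602805991
0.07132978916765677 -0.03316212107640104
```

Call:
arm_command([
  [[-10,-320,-41],[0,0,-1.589],39],
  [[-10,-320,-41],[0,0,-1.589],39],
  [[-10,-320,-41],[0,0,-1.589],39],
  [[-10,-320,-41],[0,0,-1.589],39],
  [[-10,-320,-41],[0,0,-1.589],39],
  [[-10,-320,-41],[0,0,-1.589],39],
  [[-10,-320,-41],[0,0,-1.589],39],
  [[-10,-320,-41],[0,0,-1.589],39],
])

```text
time: 14.53
eef_pos: [0.4448, 0.3643, 0.1485]
eef_rot: [-0.002, 0.887, 0.461, -0.001]
ft_force: [0.1, 0.2, 1.1]
gripper_width: 0.0362
```

```bash
python3 -c "
from h import *
go(.4352,.3683,.10,-.032)"
```

```text
t 14.53 pos [444.8 364.3 148.5] th -0.611 w 36.2 F [0.1 0.2 1.1] q [-0.41  0.62 -0.49  1.72  0.36  0.89 -1.67]
shift [ -2.3 -10.   48.6] turn [-0.004 -0.002 -0.579]
```

Call:
arm_command([
  [[-2,-10,0],[0,0,-0.55],39],
  [[-2,-10,30],[0,0,-0.55],39],
  [[-2,-10,50],[0,0,-0.55],39],
  [[-2,-10,50],[0,0,-0.55],39],
  [[-2,-10,50],[0,0,-0.55],39],
  [[-2,-10,50],[0,0,-0.55],39],
  [[-2,-10,50],[0,0,-0.55],39],
  [[-2,-10,50],[0,0,-0.55],39],
])

```text
time: 15.2
eef_pos: [0.4369, 0.3647, 0.0992]
eef_rot: [-0.001, 0.732, 0.681, 0.0]
ft_force: [-0.2, -0.5, -0.1]
gripper_width: 0.0367
```

```bash
python3 -c "
from h import *
s,im=look('w13');go(.4352,.3683,.004,-.032,s)
cv2.imwrite('pics/w13c.png',cv2.resize(im[20:360,120:520],None,fx=1.7,fy=1.7))"
```

```text
t 15.2 pos [436.9 364.7  99.2] th -0.072 w 36.7 F [-0.2 -0.5 -0.1] q [-0.36  0.7  -0.6   1.78  0.52  0.82 -1.29]
shift [ 3.3 -1.9 95.2] turn [-0.002 -0.002 -0.04 ]
```

View pics/w13c.png

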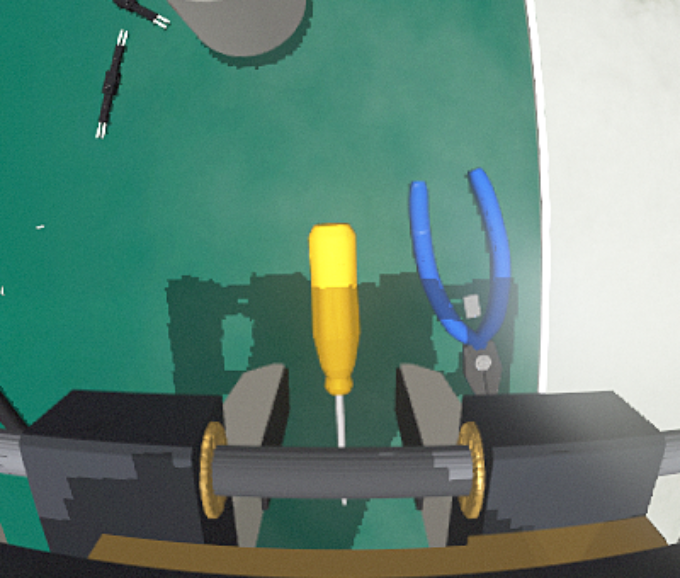

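```bash
python3 - <<'E'
from h import *
a=np.load('pics/w13.npy',allow_pickle=True); s=dict(eef_pos=np.array(a[0],float),eef_rot=np.array(a[1],float))
f=lambda u,v:(120+u/1.7,20+v/1.7)
print(wback(s,[f(245,58),f(310,5),f(420,183),f(436,310),f(468,340)],.0))
E
```

```text
[[0.39896798 0.50090918 0.        ]
 [0.43351812 0.52618234 0.        ]
 [0.48185329 0.42973163 0.        ]
 [0.48722035 0.36361978 0.        ]
 [0.50435119 0.34580423 0.        ]]
```

Call:
arm_command([
  [[3.3,-2,30],[0,0,-0.04],39],
  [[3.3,-2,65],[0,0,-0.04],39],
  [[3.3,-2,85],[0,0,-0.04],39],
  [[3.3,-2,94],[0,0,-0.04],39],
  [[3.3,-2,94],[0,0,-0.04],39],
  [[3.3,-2,94],[0,0,-0.04],39],
])

```text
time: 15.75
eef_pos: [0.4358, 0.3692, 0.0066]
eef_rot: [-0.001, 0.718, 0.696, 0.001]
ft_force: [-0.4, -1.0, -0.6]
gripper_width: 0.0364
```

Call:
arm_command([
  [[0,0,0],[0,0,0],0],
  [[0,0,0],[0,0,0],0],
  [[0,0,0],[0,0,0],0],
  [[0,0,0],[0,0,0],0],
  [[0,0,0],[0,0,0],0],
], force=25)

```text
time: 16.17
eef_pos: [0.4362, 0.3694, 0.0075]
eef_rot: [-0.001, 0.718, 0.696, 0.002]
ft_force: [0.3, -0.2, 6.9]
gripper_width: 0.0231
```

```bash
python3 -c "
from h import *
go(.473,.149,.12,-1.618)"
```

```text
t 16.17 pos [436.2 369.4   7.5] th -0.031 w 23.1 F [ 0.3 -0.2  6.9] q [-0.43  0.83 -0.51  1.84  0.65  0.64 -1.36]
shift [-218.6   43.9 -113.5] turn [-0.003 -0.005  1.587]
```

Call:
arm_command([
  [[0,0,-20],[0,0,0],0],
  [[0,0,-55],[0,0,0],0],
  [[0,0,-95],[0,0,0],0],
  [[-20,20,-113],[0,0,1.587],0],
  [[-60,40,-113],[0,0,1.587],0],
  [[-218,44,-113],[0,0,1.587],0],
  [[-218,44,-113],[0,0,1.587],0],
  [[-218,44,-113],[0,0,1.587],0],
])

```text
time: 16.83
eef_pos: [0.4728, 0.1827, 0.1187]
eef_rot: [-0.001, 0.899, 0.439, 0.001]
ft_force: [0.6, 0.3, -1.6]
gripper_width: 0.023
```

```bash
python3 -c "
from h import *
go(.4742,.149,.12,-1.618)"
```

```text
t 16.83 pos [472.8 182.7 118.7] th -0.662 w 23.0 F [ 0.6  0.3 -1.6] q [-0.08  0.57 -0.49  1.94  0.39  0.72 -1.46]
shift [-25.7  21.9  -1.4] turn [-0.003 -0.002  0.956]
```

Call:
arm_command([
  [[-20,16,-5],[0,0,0.94],0],
  [[-20,16,-5],[0,0,0.94],0],
  [[-20,16,-5],[0,0,0.94],0],
  [[-20,16,-5],[0,0,0.94],0],
  [[-20,16,-5],[0,0,0.94],0],
  [[-20,16,-5],[0,0,0.94],0],
  [[-20,16,-5],[0,0,0.94],0],
  [[-20,16,-5],[0,0,0.94],0],
])

```text
time: 17.5
eef_pos: [0.473, 0.1592, 0.1236]
eef_rot: [-0.001, 1.0, -0.015, 0.0]
ft_force: [0.1, 0.0, -0.0]
gripper_width: 0.0232
```

Call:
arm_command([
  [[0,0,0],[0,0,0],0],
  [[0,0,0],[0,0,0],0],
  [[0,0,0],[0,0,0],0],
])

```text
time: 17.75
eef_pos: [0.4731, 0.1592, 0.1234]
eef_rot: [-0.002, 1.0, -0.012, -0.0]
ft_force: [0.8, -0.1, -0.6]
gripper_width: 0.0225
```

```bash
python3 -c "
from h import *
s,im=look('w14');go(.4742,.149,.05,-1.618,s)
cv2.imwrite('pics/w14c.png',cv2.resize(im[20:360,120:520],None,fx=1.7,fy=1.7))"
```

```text
t 17.75 pos [473.1 159.2 123.4] th -1.594 w 22.5 F [ 0.8 -0.1 -0.6] q [-0.21  0.52 -0.22  1.96  0.17  0.68 -2.14]
shift [ 1.4 10.4 73.4] turn [-0.003  0.     0.024]
```

View pics/w14c.png

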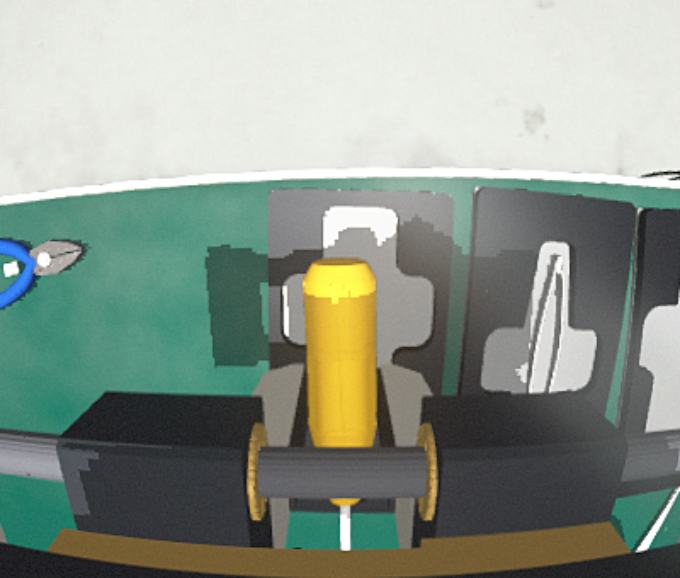

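```bash
python3 - <<'E'
from h import *
a=np.load('pics/w14.npy',allow_pickle=True); s=dict(eef_pos=np.array(a[0],float),eef_rot=np.array(a[1],float))
f=lambda u,v:(120+u/1.7,20+v/1.7)
print(wback(s,[f(282,310),f(436,310),f(322,225),f(398,225),f(361,206),f(270,190),f(456,194)],.014).round(4))
print(wback(s,[f(340,260)],.128))
E
```

```text
[[0.4753 0.1908 0.014 ]
 [0.4734 0.1073 0.014 ]
 [0.5204 0.1677 0.014 ]
 [0.5197 0.128  0.014 ]
 [0.5299 0.1472 0.014 ]
 [0.5397 0.1943 0.014 ]
 [0.536  0.0971 0.014 ]]
[[0.51870054 0.15777922 0.128     ]]
```

Call:
arm_command([
  [[1.4,10.4,20],[0,0,0.024],0],
  [[1.4,10.4,50],[0,0,0.024],0],
  [[1.4,10.4,70],[0,0,0.024],0],
  [[1.4,10.4,78],[0,0,0.024],0],
  [[1.4,10.4,78],[0,0,0.024],0],
  [[1.4,10.4,78],[0,0,0.024],0],
])

```text
time: 18.3
eef_pos: [0.4746, 0.1493, 0.0456]
eef_rot: [-0.002, 1.0, -0.024, -0.0]
ft_force: [-0.0, 0.4, -1.2]
gripper_width: 0.0228
```

```bash
python3 -c "
from h import *
s,im=look('w15');go(.4742,.149,.013,-1.618,s)
cv2.imwrite('pics/w15c.png',cv2.resize(im[20:360,120:520],None,fx=1.7,fy=1.7))"
```

```text
t 18.3 pos [474.6 149.3  45.6] th -1.619 w 22.8 F [-0.   0.4 -1.2] q [-0.23  0.65 -0.17  2.03  0.22  0.48 -2.18]
shift [-0.4  0.5 32.6] turn [-0.003  0.    -0.001]
```

View pics/w15c.png

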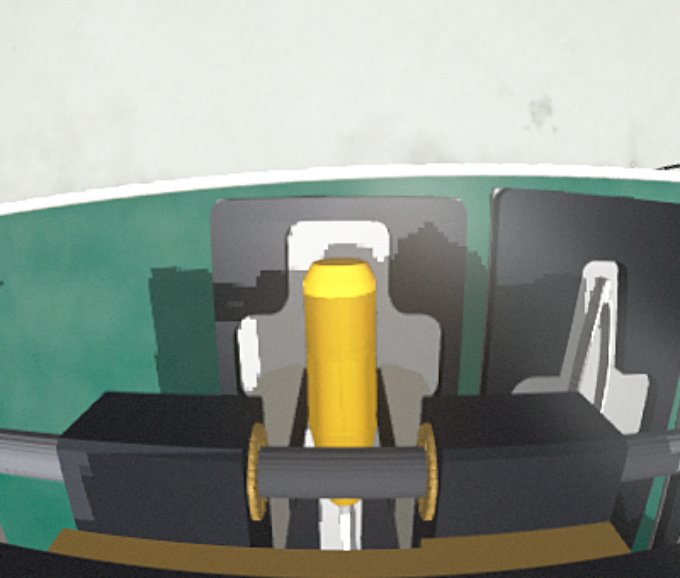

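Centred; lower it.

Call:
arm_command([
  [[0,0,15],[0,0,0],0],
  [[0,0,25],[0,0,0],0],
  [[0,0,30],[0,0,0],0],
  [[0,0,32.5],[0,0,0],0],
  [[0,0,32.5],[0,0,0],0],
  [[0,0,32.5],[0,0,0],0],
])

```text
time: 18.85
eef_pos: [0.4746, 0.1493, 0.0132]
eef_rot: [-0.002, 1.0, -0.025, 0.0]
ft_force: [-0.2, 0.1, -0.9]
gripper_width: 0.0227
```

Call:
arm_command([
  [[0,0,1],[0,0,0],0],
  [[0,0,1],[0,0,0],39],
  [[0,0,1],[0,0,0],39],
  [[0,0,1],[0,0,0],39],
  [[0,0,1],[0,0,0],39],
  [[0,0,-20],[0,0,0],39],
  [[0,0,-60],[0,0,0],39],
  [[0,0,-100],[0,0,0],39],
])

```text
time: 19.52
eef_pos: [0.473, 0.1484, 0.1129]
eef_rot: [-0.001, 1.0, -0.024, -0.002]
ft_force: [1.1, -0.3, 0.6]
gripper_width: 0.0362
```

Call:
arm_command([
  [[0,0,-10],[0,0,0],39],
  [[0,0,-10],[0,0,0],39],
  [[0,0,-10],[0,0,0],39],
])

```text
time: 19.77
eef_pos: [0.4743, 0.1486, 0.123]
eef_rot: [-0.002, 1.0, -0.025, 0.0]
ft_force: [0.0, -0.9, -0.3]
gripper_width: 0.0369
```

```bash
python3 -c "
from h import *
s,im=look('w16');go(.4742,.149,.013,-1.618,s)
cv2.imwrite('pics/w16c.png',cv2.resize(im[20:360,120:520],None,fx=1.7,fy=1.7))"
```

```text
t 19.77 pos [474.3 148.6 123. ] th -1.62 w 36.9 F [ 0.  -0.9 -0.3] q [-0.19  0.52 -0.22  1.97  0.17  0.67 -2.14]
shift [-1.0e-01 -1.0e-01  1.1e+02] turn [-0.003 -0.    -0.002]
```

View pics/w16c.png

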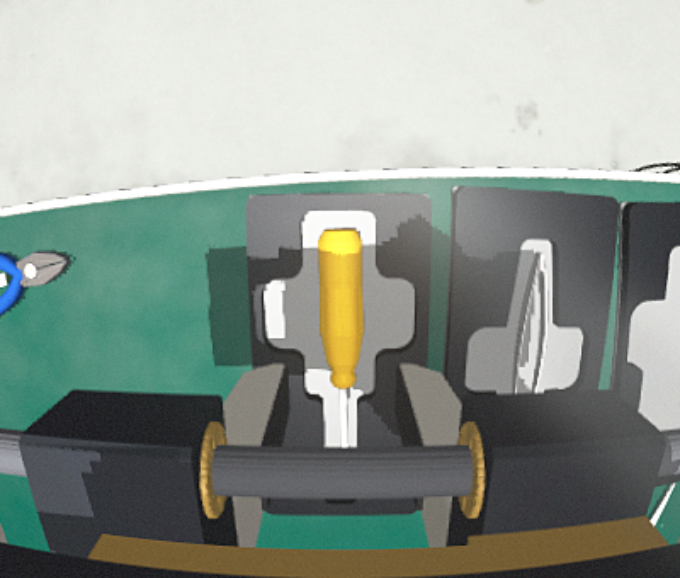

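```bash
python3 - <<'E'
from h import *
a=np.load('pics/w8.npy',allow_pickle=True); s=dict(eef_pos=np.array(a[0],float),eef_rot=np.array(a[1],float))
f=lambda u,v:(280+u/3.1,50+v/3.1)
n=['tip','endL','endR','disc','crossL','crossR']
Q=wback(s,[f(544,371),f(449,33),f(525,27),f(537,298),f(470,215),f(572,215)],.0065)[:,:2];
for k,q in zip(n,Q):print(k,q.round(4))
m=(Q[1]+Q[2])/2; d=m-Q[0]; L=np.linalg.norm(d);u=d/L;print(L,np.arctan2(*u[::-1])-np.pi/2)
x=np.array([u[1],-u[0]])
for k,q in zip(n,Q): print(k,'y',((q-Q[0])@u*1000-63).round(1),'x',((q-Q[0])@x*1000).round(1))
print('grip',Q[0]+u*.045)
im=cv2.imread('pics/w8.png');g=cv2.cvtColor(im,cv2.COLOR_BGR2HSV)
m=((g[...,0]>100)&(g[...,0]<130)&(g[...,1]>120)); m[:45]=0;m[150:]=0;m[:,:405]=0;m[:,475:]=0
ys,xs=np.nonzero(m);W=wback(s,np.c_[xs,ys],.0065)[:,:2]-Q[0]
yy=W@u*1000-63;xx=W@x*1000
for y0 in range(-36,66,6):
  k=(yy>=y0)&(yy<y0+6)
  if k.any(): print(y0,xx[k].min().round(1),xx[k].max().round(1))
E
```

```text
tip [0.5157 0.3112]
endL [0.48   0.4328]
endR [0.5098 0.4373]
disc [0.512 0.338]
crossL [0.4855 0.3674]
crossR [0.5263 0.3687]
0.12558672560520948 0.1658833221858289
tip y -63.0 x 0.0
endL y 62.8 x -15.0
endR y 62.4 x 15.0
disc y -35.9 x 0.8
crossL y -2.6 x -20.4
crossR y -8.0 x 20.0
grip [0.50822724 0.35557092]
-30 -3.2 6.2
-24 -13.1 13.6
-18 -16.9 15.9
-12 -18.5 18.3
-6 -21.1 20.6
0 -22.2 21.8
6 -23.9 22.9
12 -24.8 24.0
18 -25.5 24.3
24 -25.1 24.4
30 -24.9 24.3
36 -24.5 23.4
42 -24.0 23.2
48 -22.8 22.2
54 -22.5 21.7
60 -18.9 19.3
```

```bash
python3 -c "
from h import *
go(.5082,.3556,.10,.166)"
```

```text
t 19.82 pos [473.5 148.3 122. ] th -1.62 w 36.3 F [-0.2  0.1 -0.2] q [-0.19  0.52 -0.22  1.97  0.17  0.67 -2.14]
shift [  24.5 -208.7   22.4] turn [-0.003 -0.    -1.786]
```

Call:
arm_command([
  [[24,-200,0],[0,0,-1.786],65],
  [[24,-200,0],[0,0,-1.786],65],
  [[24,-200,0],[0,0,-1.786],65],
  [[24,-200,0],[0,0,-1.786],65],
  [[24,-200,0],[0,0,-1.786],65],
  [[24,-208,10],[0,0,-1.786],65],
  [[24,-208,20],[0,0,-1.786],65],
  [[24,-208,20],[0,0,-1.786],65],
])

```text
time: 20.48
eef_pos: [0.5056, 0.3551, 0.0985]
eef_rot: [-0.001, 0.887, 0.462, -0.004]
ft_force: [-1.0, -0.8, -0.6]
gripper_width: 0.0603
```

```bash
python3 -c "
from h import *
go(.5082,.3556,.10,.166)"
```

```text
t 20.48 pos [505.6 355.1  98.5] th -0.611 w 60.3 F [-1.  -0.8 -0.6] q [-0.37  0.74 -0.47  1.64  0.41  0.87 -1.62]
shift [ 1.9  1.8 -1.6] turn [-0.007  0.003 -0.777]
```

Call:
arm_command([
  [[2,2,-2],[0,0,-0.75],65],
  [[2,2,-2],[0,0,-0.75],65],
  [[2,2,-2],[0,0,-0.75],65],
  [[2,2,-2],[0,0,-0.75],65],
  [[2,2,-2],[0,0,-0.75],65],
  [[2,2,-2],[0,0,-0.75],65],
  [[2,2,-2],[0,0,-0.75],65],
  [[2,2,-2],[0,0,-0.75],65],
])

```text
time: 21.15
eef_pos: [0.5104, 0.3551, 0.1032]
eef_rot: [-0.002, 0.661, 0.751, -0.001]
ft_force: [0.0, 0.8, 0.1]
gripper_width: 0.0605
```

```bash
python3 -c "
from h import *
s,im=look('w17');go(.5082,.3556,.005,.166,s)
cv2.imwrite('pics/w17c.png',cv2.resize(im[20:360,120:520],None,fx=1.7,fy=1.7))"
```

```text
t 21.15 pos [510.4 355.1 103.2] th 0.127 w 60.5 F [0.  0.8 0.1] q [-0.26  0.79 -0.67  1.62  0.57  0.94 -1.01]
shift [ 0.6 -1.7 98.2] turn [-0.004 -0.002 -0.039]
```

View pics/w17c.png

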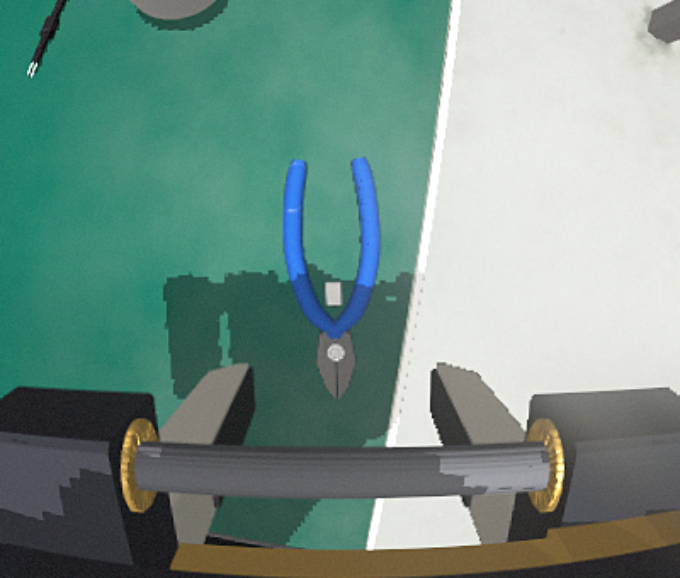

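```bash
python3 - <<'E'
from h import *
a=np.load('pics/w17.npy',allow_pickle=True); s=dict(eef_pos=np.array(a[0],float),eef_rot=np.array(a[1],float))
f=lambda u,v:(120+u/1.7,20+v/1.7)
Q=wback(s,[f(337,399),f(298,160),f(361,157)],.0065)[:,:2]
m=(Q[1]+Q[2])/2;d=m-Q[0];L=np.linalg.norm(d);u=d/L
print(Q,L,np.arctan2(u[1],u[0])-np.pi/2,Q[0]+u*.045)
go(*(Q[0]+u*.045),.005,np.arctan2(u[1],u[0])-np.pi/2)
E
```

```text
[[0.51427816 0.30858363]
 [0.47952537 0.43085397]
 [0.51009887 0.436124  ]] 0.1264131119498159 0.15460266881820828 [0.50734872 0.35304691]
t 21.2 pos [510.6 355.4 103.7] th 0.127 w 60.5 F [ 0.3 -0.1  0.1] q [-0.26  0.78 -0.67  1.62  0.57  0.94 -1.01]
shift [-2.1 -3.2 98.7] turn [-0.003 -0.002 -0.027]
```

Call:
arm_command([
  [[-1.5,-3,35],[0,0,-0.032],65],
  [[-1.5,-3,70],[0,0,-0.032],65],
  [[-1.5,-3,90],[0,0,-0.032],65],
  [[-1.5,-3,98],[0,0,-0.032],65],
  [[-1.5,-3,98],[0,0,-0.032],65],
  [[-1.5,-3,98],[0,0,-0.032],65],
])

```text
time: 21.7
eef_pos: [0.5086, 0.3551, 0.0079]
eef_rot: [-0.001, 0.648, 0.762, 0.002]
ft_force: [-0.2, -0.7, -0.3]
gripper_width: 0.0607
```

Call:
arm_command([
  [[0,0,0],[0,0,0],0],
  [[0,0,0],[0,0,0],0],
  [[0,0,0],[0,0,0],0],
  [[0,0,0],[0,0,0],0],
  [[0,0,0],[0,0,0],0],
  [[0,0,0],[0,0,0],0],
], force=25)

```text
time: 22.2
eef_pos: [0.5086, 0.3545, 0.0083]
eef_rot: [-0.001, 0.648, 0.762, 0.001]
ft_force: [-1.6, -0.8, 5.3]
gripper_width: 0.0347
```

```bash
python3 -c "
from h import *
s,im=look('w18');go(.45,-.07,.12,1.588,s)
cv2.imwrite('pics/w18c.png',cv2.resize(im[20:360,120:520],None,fx=1.7,fy=1.7))"
```

```text
t 22.2 pos [508.6 354.5   8.3] th 0.162 w 34.7 F [-1.6 -0.8  5.3] q [-0.3   0.9  -0.6   1.69  0.68  0.77 -1.07]
shift [-409.2 -126.1 -113.1] turn [ 0.003 -0.002 -1.426]
```

View pics/w18c.png

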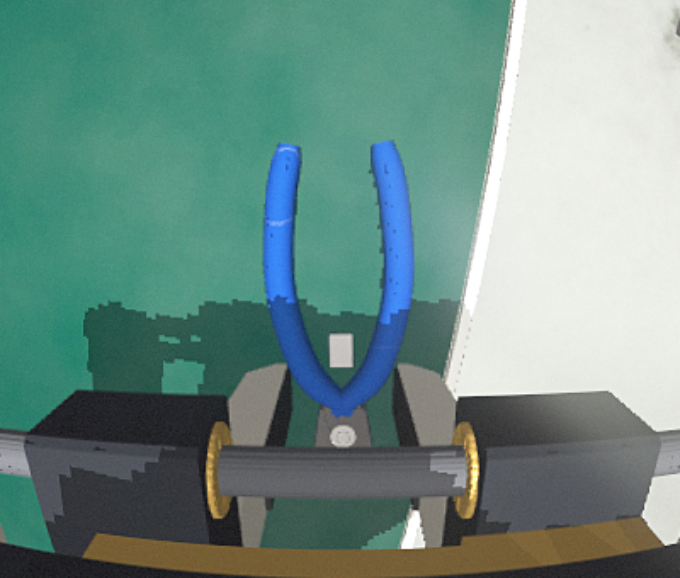

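Call:
arm_command([
  [[0,0,0],[0,0,0],50],
  [[0,0,2],[0,0,0],50],
  [[0,0,4.5],[0,0,0],50],
  [[0,0,4.5],[0,0,0],0],
  [[0,0,4.5],[0,0,0],0],
  [[0,0,4.5],[0,0,0],0],
  [[0,0,4.5],[0,0,0],0],
  [[0,0,4.5],[0,0,0],0],
], force=30)

```text
time: 22.92
eef_pos: [0.5084, 0.3542, 0.0028]
eef_rot: [-0.001, 0.648, 0.762, 0.001]
ft_force: [0.2, -0.5, -1.6]
gripper_width: 0.0346
```

```bash
python3 -c "
from h import *
go(.45,-.07,.12,1.588)"
```

```text
t 22.92 pos [508.4 354.2   2.8] th 0.162 w 34.6 F [ 0.2 -0.5 -1.6] q [-0.3   0.91 -0.59  1.69  0.69  0.76 -1.07]
shift [-408.9 -126.1 -118.4] turn [ 0.002 -0.002 -1.426]
```

Call:
arm_command([
  [[0,0,-20],[0,0,0],0],
  [[0,0,-55],[0,0,0],0],
  [[0,0,-95],[0,0,0],0],
  [[-400,-80,-118],[0,0,-1.426],0],
  [[-400,-80,-118],[0,0,-1.426],0],
  [[-400,-80,-118],[0,0,-1.426],0],
  [[-400,-80,-118],[0,0,-1.426],0],
  [[-400,-80,-118],[0,0,-1.426],0],
])

```text
time: 23.58
eef_pos: [0.5009, 0.1442, 0.1093]
eef_rot: [-0.0, 0.379, 0.925, 0.001]
ft_force: [2.0, -0.4, -1.8]
gripper_width: 0.0342
```

```bash
python3 -c "
from h import *
go(.45,-.07,.12,1.588)"
```

```text
t 23.58 pos [500.9 144.2 109.3] th 0.794 w 34.2 F [ 2.  -0.4 -1.8] q [ 0.23  0.72 -0.89  1.9   0.72  0.88 -0.24]
shift [-113.9 -188.4  -11.2] turn [ 0.003 -0.    -0.794]
```

Call:
arm_command([
  [[-110,-165,-11],[0,0,-0.75],0],
  [[-110,-165,-11],[0,0,-0.75],0],
  [[-110,-165,-11],[0,0,-0.75],0],
  [[-110,-165,-11],[0,0,-0.75],0],
  [[-110,-165,-11],[0,0,-0.75],0],
  [[-110,-165,-11],[0,0,-0.75],0],
  [[-110,-165,-11],[0,0,-0.75],0],
  [[-110,-165,-11],[0,0,-0.75],0],
])

```text
time: 24.25
eef_pos: [0.4628, -0.0481, 0.1196]
eef_rot: [0.0, 0.019, 1.0, 0.002]
ft_force: [0.3, 0.2, -0.9]
gripper_width: 0.035
```

Call:
arm_command([
  [[0,0,0],[0,0,0],0],
  [[0,0,0],[0,0,0],0],
  [[0,0,0],[0,0,0],0],
])

```text
time: 24.5
eef_pos: [0.4629, -0.047, 0.1198]
eef_rot: [0.0, 0.016, 1.0, 0.001]
ft_force: [-0.3, 0.3, -0.3]
gripper_width: 0.0348
```

```bash
python3 -c "
from h import *
s,im=look('w19');go(.45,-.07,.12,1.588,s)
cv2.imwrite('pics/w19c.png',cv2.resize(im[20:360,120:520],None,fx=1.7,fy=1.7))
cv2.imwrite('pics/top19.png',grab_frame('top')[150:260,240:480,::-1].repeat(3,0).repeat(3,1))"
```

```text
t 24.5 pos [462.9 -47.  119.8] th 1.539 w 34.8 F [-0.3  0.3 -0.3] q [ 0.77  0.74 -1.15  2.04  0.86  0.95  0.69]
shift [ 12.2 -23.4  -0.3] turn [ 0.003  0.001 -0.049]
```

View pics/w19c.png

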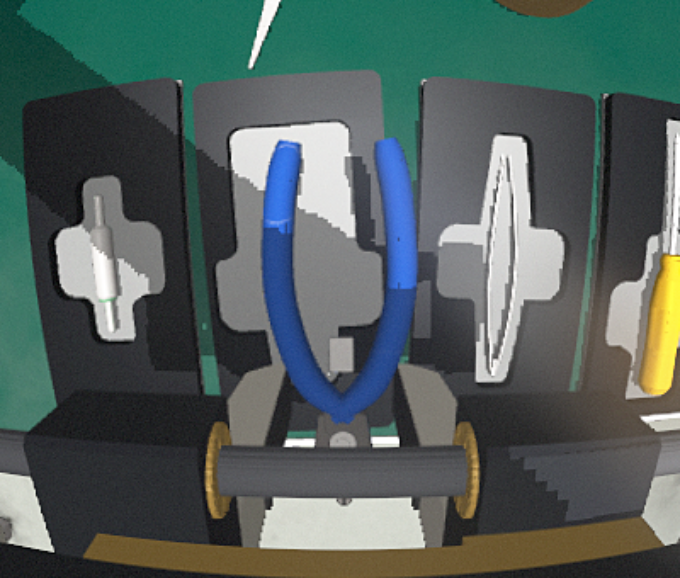

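View pics/top19.png

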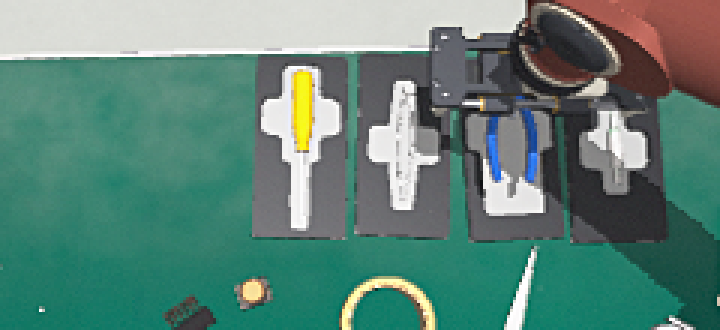

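```bash
python3 - <<'E'
from h import *
a=np.load('pics/w19.npy',allow_pickle=True); s=dict(eef_pos=np.array(a[0],float),eef_rot=np.array(a[1],float))
f=lambda u,v:(120+u/1.7,20+v/1.7)
Q=wback(s,[f(193,87),f(381,70),f(202,370),f(396,140),f(218,290),f(382,290),f(230,130),f(349,122)],.014)[:,:2];print(Q.round(4))
for i,j in((0,2),(1,3)): d=Q[j]-Q[i];print(np.arctan2(d[1],d[0]))
print((Q[0]+Q[1])/2,(Q[6]+Q[7])/2,(Q[4]+Q[5])/2)
print(wback(s,[f(288,141),f(386,138)],.12+.004))
E
```

```text
[[ 0.3401 -0.1209]
 [ 0.337  -0.0234]
 [ 0.4944 -0.127 ]
 [ 0.3741 -0.017 ]
 [ 0.4491 -0.1133]
 [ 0.4522 -0.0259]
 [ 0.365  -0.1017]
 [ 0.3643 -0.0406]]
-0.03963839620164915
0.17241040034306265
[ 0.33856907 -0.07215118] [ 0.36464853 -0.0711651 ] [ 0.45064642 -0.06956395]
[[ 0.38171543 -0.06140951  0.124     ]
 [ 0.38179401 -0.03179449  0.124     ]]
```

Call:
arm_command([
  [[8,-23,0],[0,0,-0.05],0],
  [[8,-23,0],[0,0,-0.05],0],
  [[8,-23,30],[0,0,-0.05],0],
  [[8,-23,60],[0,0,-0.05],0],
  [[8,-23,75],[0,0,-0.05],0],
  [[8,-23,75],[0,0,-0.05],0],
  [[8,-23,75],[0,0,-0.05],0],
])

```text
time: 25.18
eef_pos: [0.4537, -0.0703, 0.0443]
eef_rot: [-0.001, -0.008, 1.0, 0.002]
ft_force: [0.8, 0.2, -0.6]
gripper_width: 0.0348
```

```bash
python3 -c "
from h import *
s,im=look('w20');go(.4535,-.0697,.008,1.589,s)
cv2.imwrite('pics/w20c.png',cv2.resize(im[20:360,120:520],None,fx=1.7,fy=1.7))"
```

```text
t 25.18 pos [453.7 -70.3  44.3] th 1.587 w 34.8 F [ 0.8  0.2 -0.6] q [ 0.75  0.85 -1.03  2.12  1.05  0.83  0.63]
shift [ 0.2  0.4 36.3] turn [ 0.004 -0.001 -0.002]
```

View pics/w20c.png

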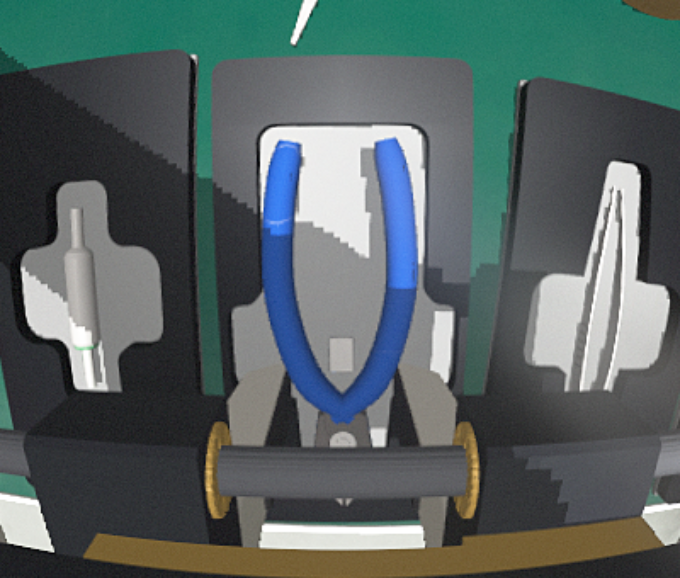

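Call:
arm_command([
  [[0,0,15],[0,0,0],0],
  [[0,0,26],[0,0,0],0],
  [[0,0,32],[0,0,0],0],
  [[0,0,36],[0,0,0],0],
  [[0,0,36],[0,0,0],0],
  [[0,0,36],[0,0,0],0],
])

```text
time: 25.73
eef_pos: [0.4543, -0.0706, 0.009]
eef_rot: [0.001, -0.008, 1.0, 0.002]
ft_force: [0.2, 0.5, -0.3]
gripper_width: 0.0346
```

Call:
arm_command([
  [[0,0,1],[0,0,0],0],
  [[0,0,1],[0,0,0],0],
  [[0,0,1],[0,0,0],49],
  [[0,0,1],[0,0,0],49],
  [[0,0,1],[0,0,0],49],
  [[0,0,1],[0,0,0],49],
  [[0,0,-20],[0,0,0],49],
  [[0,0,-60],[0,0,0],49],
])

```text
time: 26.4
eef_pos: [0.4512, -0.0714, 0.0663]
eef_rot: [-0.004, -0.008, 1.0, 0.002]
ft_force: [1.4, -1.4, -0.5]
gripper_width: 0.0455
```

Call:
arm_command([
  [[0,0,-60],[0,0,0],49],
  [[0,0,-60],[0,0,0],49],
  [[0,0,-60],[0,0,0],49],
  [[0,0,-60],[0,0,0],49],
])

```text
time: 26.73
eef_pos: [0.4541, -0.0715, 0.129]
eef_rot: [0.001, -0.008, 1.0, 0.001]
ft_force: [-0.7, -0.1, -0.8]
gripper_width: 0.0453
```

```bash
python3 -c "
from h import *
s,im=look('w21');go(.42,-.3,.25,1.589,s)
cv2.imwrite('pics/w21c.png',cv2.resize(im[20:360,120:520],None,fx=1.7,fy=1.7))"
```

```text
t 26.73 pos [454.1 -71.5 129. ] th 1.587 w 45.3 F [-0.7 -0.1 -0.8] q [ 0.84  0.73 -1.17  2.04  0.84  0.96  0.8 ]
shift [  37.5 -227.7 -121.5] turn [ 0.002  0.002 -0.002]
```

View pics/w21c.png

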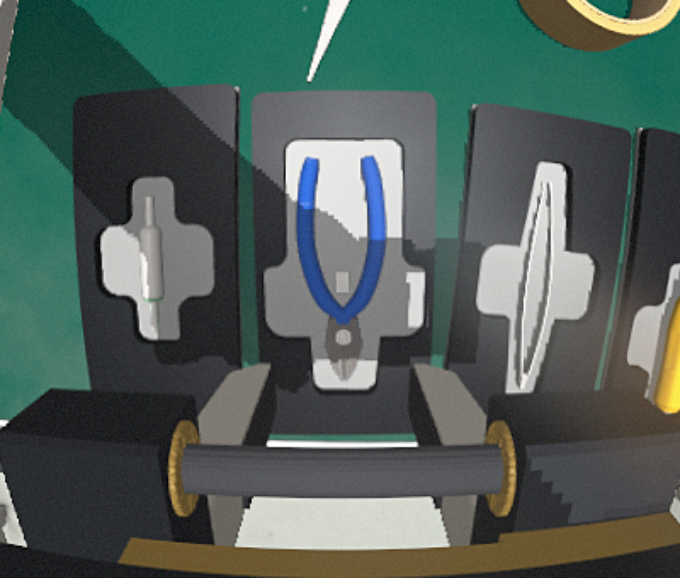

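Call:
arm_command([
  [[0,0,-80],[0,0,0],49],
  [[0,0,-80],[0,0,0],49],
  [[0,0,-80],[0,0,0],49],
  [[0,0,-80],[0,0,0],49],
  [[0,0,-80],[0,0,0],49],
])

```text
time: 27.2
eef_pos: [0.4527, -0.0721, 0.2066]
eef_rot: [-0.002, -0.008, 1.0, 0.001]
ft_force: [-0.7, -0.4, 0.1]
gripper_width: 0.0451
```

```bash
python3 -c "
from h import *
a=grab_frame('top')[140:270,190:480,::-1].repeat(2,0).repeat(2,1); b=grab_frame('side')[150:300,180:470,::-1].repeat(2,0).repeat(2,1)
cv2.imwrite('pics/fin.png',np.vstack([a,b])); go(.4,0,.2)"
```

```text
t 27.3 pos [452.5 -71.9 206.4] th 1.587 w 45.8 F [ 1.2 -0.4  0.4] q [ 0.92  0.63 -1.27  1.95  0.68  1.1   0.94]
shift [51.2 72.8  6.8] turn [ 0.003 -0.004  0.   ]
```

View pics/fin.png

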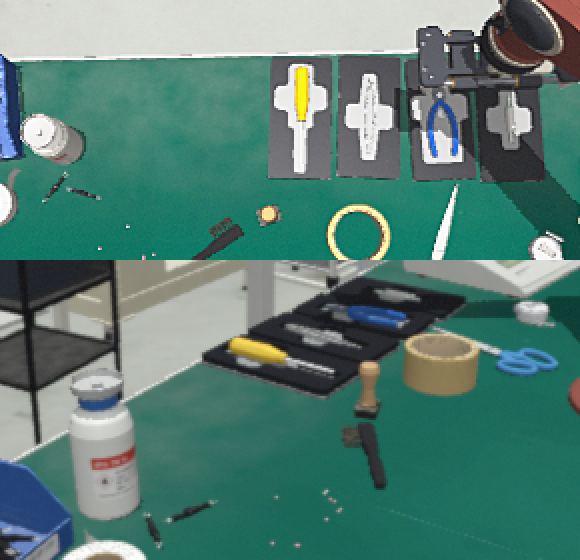

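The top and side views show all four tools in their own cut-outs: the screwdriver at (300,115), the tweezers at (368,115), the cutters at (440,130) and the gauge at (512,120). The bottle stands where it was, and the arm is clear.

```bash
python3 -c "
from plant import *
print(sign_off())"
```

```text
the job is handed in; nothing more can be done
None
```

All four tools are in the cut-outs made for them, and the job was handed in at about 27 s of the 102 s allowed. I took the pin gauge out of the screwdriver's cut-out first and put it in its own. The tweezers, screwdriver and side cutters followed, in that order.

- **Tools:** After each release the wrist view showed the tool inside its slot and near its centre. The final top and side views showed all four lying flat.
- **Bottle:** The pump bottle is standing where it started.
- **Robot:** The gripper is open about 0.2 m above the bench, touching nothing. The highest wrist force in any reading was about 7 N.
- **Regrip:** I gripped the side cutters twice, because the first grip was too shallow.
- **Disagreements:** The top and wrist cameras differed by up to 5 mm on where the foam modules lie. I placed by the wrist view, which matched the given sizes.

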